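# Load a vial into the push-push drawer of a vial reader

## Task

Press the front of the vial reader's closed drawer straight in until its push-push latch lets go, and let it spring out by itself. Put the white-capped vial from the rack upright, fully down, into the drawer's socket, then press the drawer in again until it latches shut and stays shut when you let go. The latch is worn, so how far it must be pressed is not known beforehand: press only until you feel it come up against its buffer, never hard (under 20 N), and leave the other vial, the amber bottle and the jar where they stand.

Things in the scene. Friction and masses are not known exactly. Their poses are not given: they have to be found in the camera images.
- reader: white bench-top vial reader, a fixed box 190 deep (x) x 130 wide (y) x 100 high (z); origin at the centre of its underside on the worktop; its own x axis points from its front (nearest the robot) to its back, z up. The front face lies at x = -95 of its own frame; a tunnel 68 wide and 80 high opens there and holds the drawer
- drawer (a joint): reader's grey drawer along its -x axis, m: 0 latched shut, 0.075 sprung out (takes about 1 s), negative pressed in further. Spring 4.7 N outward at 0, 2.1 N at 0.075. The latch changes over at an unknown depth between -0.006 and -0.0205, about the same for both presses; 1 to 3 mm deeper a buffer adds 5 N at once, then 12 N per mm: a push of 11 to 14 N in all always changes it over
- press_pad (a point): centre of the blue disc (30 dia.) on the drawer's front: press here along the reader's own +x. Moves with the drawer. The front panel is 62 wide and reaches from 9 to 85 above the worktop (disc centre 58); when shut its front stands 30 proud of the reader's face. Axes as the reader's
- socket (a point): centre of the mouth of the vial socket in the drawer, 40 above the worktop: round hole 20.4 dia., 26 deep, 3 chamfer, in an aluminium block 40 (x) x 52 (y). Moves with the drawer, 53.6 behind the pad. The panel's back is 39 in front of it; drawer out, the reader's face is 52 behind it. Axes as the reader's
- white_vial_mid (a point): centre (half-way up) of the glass vial with the WHITE screw cap, 16.4 dia., 58.6 high, about 20 g, loose, standing upright in the rack 4 above the worktop; its z axis points up to the cap; grasp it at the cap or just below
- black_vial_mid (a point): centre (half-way up) of the vial with the BLACK cap, same size, standing in the same rack in the same row; leave it
- rack: white vial rack, fixed, 58 (x) x 125 (y) x 34 high, origin at the centre of its underside; both vials stand in the row of holes on its -x side; grasp a vial with the fingers closing along the rack's own x axis or y axis
- amber_bottle: amber glass bottle with a white cap, 48 dia., 105 high, origin at the centre of its underside; leave it standing
- jar: white screw jar with a blue lid, 55 dia., 85 high, origin at the centre of its underside; leave it standing

How it is judged:
By the outcome, as a careful person would: the job done as asked, in the order asked, and still so for the second after the job is handed in, with the robot touching nothing.
It also fails if it takes over 72 s, if anything falls off the work surface, if the arm or the gripper's body presses on something with over 40 N, if the wrist force passes 120 N, or if a joint passes its speed limit or range.

## Robot

A 6-joint arm with a two-finger parallel gripper is mounted at the origin on a cart in front of the work surface, level with it; the furniture and walls round the work are solid. World frame = base frame: x ahead of the robot, y to its left, z up, the work surface at z = 0. Lengths are in m, angles in rad, forces in N, time in s.
With the tool pointing down it reaches from about 0.3 to 0.875 m from the base axis. Payload 6.4 kg.
Tool frame: the origin (TCP) lies on the centre line of the jaws, within the pads' length; the fingertips stand 25 mm ahead of it and the grasp point (between the pads) lies 6 mm ahead of it (ctrl.tips_ahead is the z of the fingertips in the tool frame, in m); z points along the fingers, x is the direction in which the jaws open and shut, and the axes are right-handed (so a half turn about z gives the same grasp; the last joint's range is limited). The gripper opens to 85 mm and grips with 20 to 120 N. Pads are 22 mm wide; open, the fingers measure 114 mm over their backs; the gripper's body (76 mm by 85 mm) begins 54 mm behind the grasp point. The pads swing forward as they close: fully open they stand 13 mm farther back than shut.
Start: joints at [-1.435, 0.181, 1.607, -0, 1.354, -0.206], TCP at [0.193, -0.542, 0.256] pointing down, gripper open.
Joint ranges: [-2.99, 2.99], [-0.89, 2.07], [0.3, 2.58], [-1.14, 4.28], [0, 2.63], [-3.12, 3.12]. Speed limits (rad/s): [2.57, 2.57, 3.01, 3.14, 3.14, 3.14].

## Interface

Orientations are given as a unit quaternion [w, x, y, z].
In Python, from bench import ctrl gives the robot as it stands.
- The arm moves only by the shell command python3 -m pendant 'ROWS'. ROWS is JSON, a list that holds one entry, the list of rows, each a list of 7 numbers: the shift along the tool's x, y, z in m, then the turn, a rotation vector about the tool's x, y, z in rad, then the closure, from -1 (fully open) to 1 (shut). A call has 1 to 10 rows; each row shifts and turns the commanded pose from where the row before left it, along the tool's axes as they then stand; what a row does not reach is not made up. A row lasts 1/10 s, in which the tool goes at most 50 mm and 8.59 degrees, less where a joint would pass 70% of its speed; a pose out of reach is approached as far as the arm can. A call with a gripper value outside its range is refused whole. The fingers move at their own pace and stop on an object; the grip force is fixed at half the most. Time passes only in rows, so rows that do not move let the fingers close. It gives the time, the measured TCP pose, the force and the opening at its end, in the units of the state.
- ctrl.get_obs(): the state, without advancing time (a new reading comes with each control period).
- ctrl.camera(name): name is "scene" or "side" or "wrist"; returns (picture, depth): 480x640x3 uint8, red, green, blue; 480x640 float32, m along the optical axis (not along the pixel's ray), 0 where there is no reading.
- ctrl.calibration(name): a dict with "fov_y" (degrees; the focal length in pixels is half the picture's height over the tangent of half this angle, whatever the lens; pixels are square), "cx", "cy" (the principal point, pixels), "D" ([k1, k2, p1, p2, k3] as OpenCV has them; the pictures are not rectified), "camera_from_world" (4x4, takes a point from world to camera coordinates). Camera axes: x right, y down, z forward; pixel columns grow to the right and rows downward; lengths in m; the calibration is good to about 2 mm. A picture is of the moment at which its call begins: read the wrist's pose just before it. calibration takes no time and is no camera call; for the wrist camera it gives the pose at the moment of the call.
- ctrl.hand_in(): hands the job in, once; it reports no verdict.
The state is a dict: "time_s": time; "q": joint angles; "dq": joint speeds; "joint_efforts": joint torques, N m; "eef_pos": TCP position; "eef_rot": TCP orientation; "wrist_force": force on the tool from outside, world axes, zero at the start; "torque": the same for the moment, N m; "opening": opening from 0.0 (shut) to 1.0 (fully open).
Only numpy, scipy, OpenCV 4.12 (cv2) and the standard library are available. Lean on these libraries where they do the work, as an engineer would, in place of code of your own. Each camera call takes 0.05 s, during which the arm holds its last target.

## Working session

There is one attempt and no reset: what is moved stays moved. The work goes in short steps, Python scripts to look and compute and a shell command to move; the robot and the scene stay as the last step left them, time stands still between calls to the robot, and variables do not carry over. Pictures are saved under pics/ and viewed, and the job is handed in when it is done.

```bash
ls; mkdir -p pics
python3 - <<'E'
from bench import ctrl
import cv2,numpy as np
print(ctrl.get_obs(), ctrl.tips_ahead)
for n in ["scene","side","wrist"]:
    c=ctrl.calibration(n); print(n,c)
    p,d=ctrl.camera(n)
    cv2.imwrite(f"pics/{n}0.png",p[:,:,::-1]); np.save(f"pics/{n}0d.npy",d)
E
```

```text
pics
{'time_s': 0.0, 'q': array([-1.43530164e+00,  1.81599213e-01,  1.60803799e+00,  1.81199684e-05,
        1.35376634e+00, -2.06316169e-01]), 'dq': array([ 0.00135736, -0.00221054, -0.00096293, -0.00071774, -0.00067073,
        0.00071136]), 'joint_efforts': array([ 1.18860789e-03, -4.44870150e+01, -3.51336873e+01, -2.39319079e-04,
        9.02891537e-03,  1.93218335e-05]), 'eef_pos': array([ 0.19267785, -0.5412084 ,  0.25533691]), 'eef_rot': array([-6.68538149e-04,  8.17064548e-01, -5.76545493e-01, -6.10702809e-04]), 'wrist_force': array([ 0.00585837, -0.62337872,  0.32307358]), 'torque': array([ 0.03203112, -0.02599438, -0.00858635]), 'opening': 1.0015311225070072} 0.025
scene {'fov_y': 47.58956697222301, 'cx': 310.2987185505964, 'cy': 235.01987101444433, 'D': array([0.03693404, 0.        , 0.        , 0.        , 0.        ]), 'camera_from_world': array([[-0.39670904, -0.91786514, -0.01206336,  0.30107335],
       [-0.44374422,  0.20326103, -0.87279781,  0.28831043],
       [ 0.8035627 , -0.34089374, -0.48793284,  0.7697031 ],
       [ 0.        ,  0.        ,  0.        ,  1.  
[... 270 characters left out ...]
315365,  0.4010735 , -0.88318535,  0.18820813],
       [ 0.46958268, -0.7480308 , -0.46897978,  1.20767434],
       [ 0.        ,  0.        ,  0.        ,  1.        ]])}
wrist {'fov_y': 65.82914684617151, 'cx': 323.40772405484677, 'cy': 234.73494508186093, 'D': array([-0.07671753,  0.        ,  0.        ,  0.        ,  0.        ]), 'camera_from_world': array([[ 3.35924489e-01, -9.41888920e-01, -2.44501494e-05,
        -5.75259724e-01],
       [-9.04996250e-01, -3.22773919e-01,  2.77125937e-01,
        -3.59128050e-02],
       [-2.61029742e-01, -9.30712615e-02, -9.60833604e-01,
         3.78880498e-01],
       [ 0.00000000e+00,  0.00000000e+00,  0.00000000e+00,
         1.00000000e+00]])}
```

View pics/scene0.png

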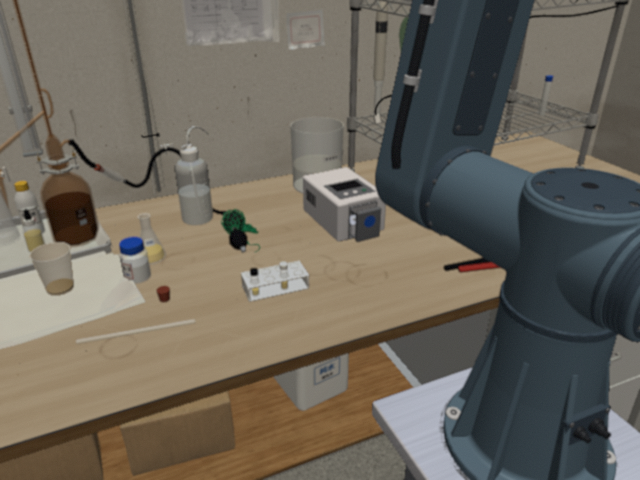

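View pics/side0.png

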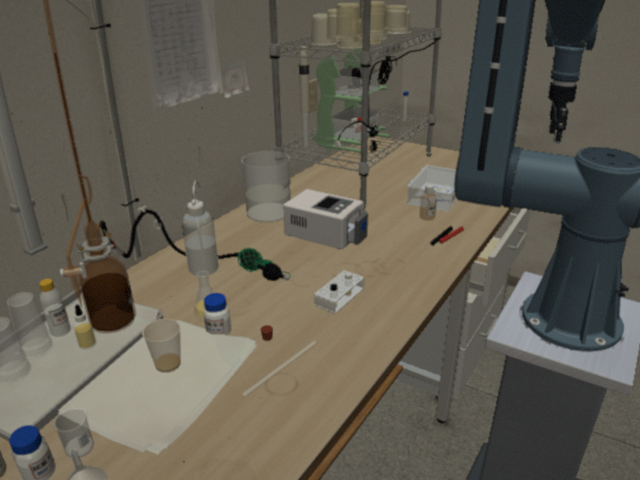

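View pics/wrist0.png

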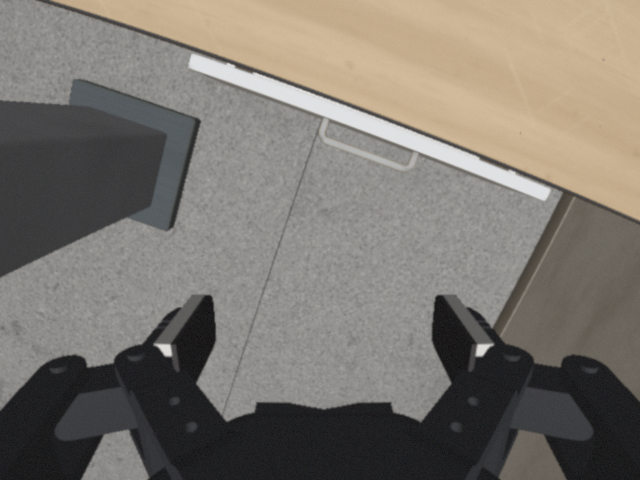

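The scene view shows the reader at about (345,205) with its blue pad at (370,221), and the rack at (275,280) with the black cap at (254,272) and the white cap at (284,266). Next I turn these into positions.

```bash
cat > h.py <<'E'
import numpy as np,cv2
from bench import ctrl
from scipy.spatial.transform import Rotation as R
def K(c): 
    f=240/np.tan(np.radians(c["fov_y"]/2)); return np.array([[f,0,c["cx"]],[0,f,c["cy"]],[0,0,1.]])
def cloud(c,d):
    v,u=np.mgrid[0:480,0:640]
    n=cv2.undistortPoints(np.stack([u,v],-1).reshape(-1,1,2).astype(np.float64),K(c),c["D"]).reshape(480,640,2)
    P=np.dstack([n[...,0]*d,n[...,1]*d,d]); M=c["camera_from_world"]
    W=(P-M[:3,3])@M[:3,:3]; W[d<=0]=np.nan
    return W
def proj(c,X):
    M=c["camera_from_world"]; X=np.atleast_2d(X).astype(float)
    return cv2.projectPoints(X@M[:3,:3].T+M[:3,3],np.zeros(3),np.zeros(3),K(c),c["D"])[0].reshape(-1,2)
def shot(n,name):
    c=ctrl.calibration(n); p,d=ctrl.camera(n)
    cv2.imwrite(f"pics/{name}.png",p[:,:,::-1]); np.save(f"pics/{name}d.npy",d)
    return c,p,d,cloud(c,d)
def crop(p,name,u0,v0,u1,v1,s):
    cv2.imwrite(f"pics/{name}.png",cv2.resize(p[v0:v1,u0:u1,::-1],None,fx=s,fy=s,interpolation=cv2.INTER_CUBIC))
E
python3 - <<'E'
from h import *
for n,pts in {"scene":[(370,221),(345,235),(310,190),(342,180),(330,225),(284,266),(254,272),(275,280),(135,245),(276,296)],"side":[(361,228),(315,215),(325,203),(347,276),(334,288),(340,290),(217,302),(430,205),(330,300)]}.items():
    c=ctrl.calibration(n);d=np.load(f"pics/{n}0d.npy");W=cloud(c,d)
    print(n)
    for u,v in pts: print((u,v),W[v,u].round(4))
    p=cv2.imread(f"pics/{n}0.png")[:,:,::-1]
    if n=="scene": crop(p,"sc1",230,160,400,310,4.5)
    else: crop(p,"si1",270,170,470,320,4)
E
```

```text
scene
(370, 221) [ 0.5759 -0.0683  0.0578]
(345, 235) [ 0.6049 -0.0208  0.018 ]
(310, 190) [0.742  0.007  0.0802]
(342, 180) [ 0.7204 -0.0686  0.1012]
(330, 225) [6.409e-01 6.000e-04 3.140e-02]
(284, 266) [0.4736 0.1783 0.062 ]
(254, 272) [0.4774 0.2382 0.0621]
(275, 280) [0.4767 0.1971 0.0326]
(135, 245) [0.6349 0.4336 0.0857]
(276, 296) [ 0.4719  0.1983 -0.0023]
side
(361, 228) [ 0.5714 -0.054   0.0553]
(315, 215) [ 0.6852 -0.0014  0.0877]
(325, 203) [ 0.6874 -0.056   0.1015]
(347, 276) [0.4799 0.1795 0.0573]
(334, 288) [0.4776 0.241  0.0596]
(340, 290) [0.4809 0.2093 0.0351]
(217, 302) [0.6382 0.4444 0.0837]
(430, 205) [ 0.474  -0.3048  0.0484]
(330, 300) [0.4838 0.2482 0.0292]
```

View pics/sc1.png

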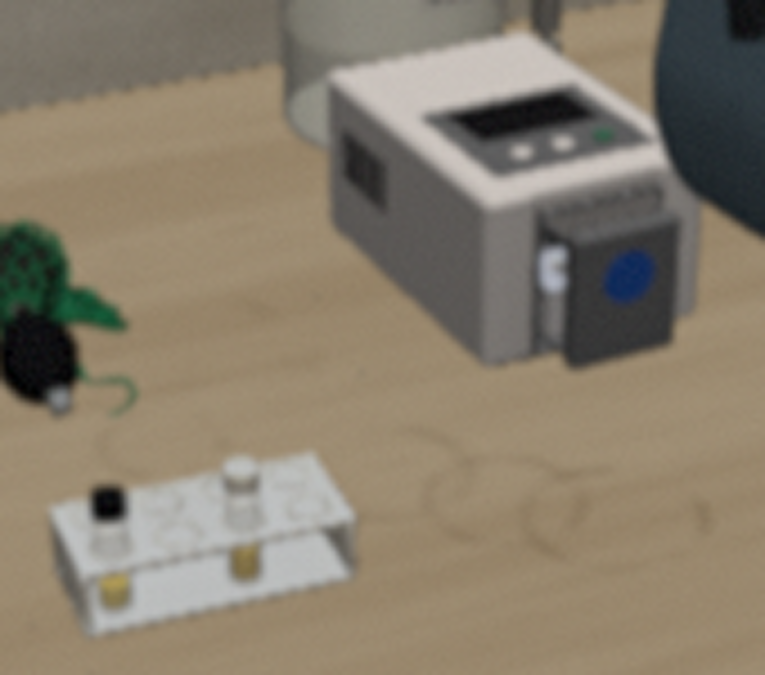

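View pics/si1.png

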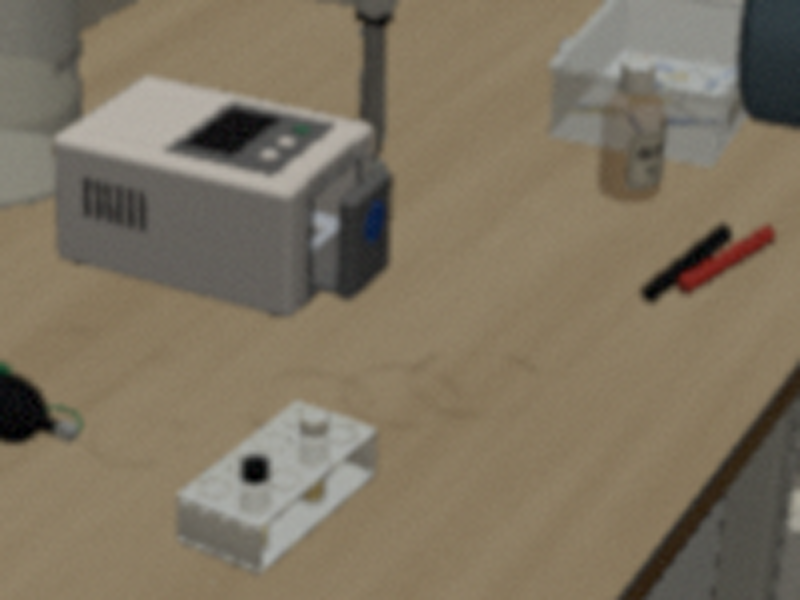

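Both views agree: the reader is turned slightly, the amber bottle is at about (0.47,-0.305) and the jar at about (0.635,0.435). I'll fit the reader and the rack from the point clouds.

Run:
```python
from h import *
for n in ["scene","side"]:
    c=ctrl.calibration(n);d=np.load(f"pics/{n}0d.npy");W=cloud(c,d)
    p=cv2.imread(f"pics/{n}0.png")[:,:,::-1].astype(int)
    def sel(x0,x1,y0,y1,z0,z1):
        return (W[...,0]>x0)&(W[...,0]<x1)&(W[...,1]>y0)&(W[...,1]<y1)&(W[...,2]>z0)&(W[...,2]<z1)
    for nm,m in {"readertop":sel(.55,.9,-.2,.1,.094,.108),"racktop":sel(.4,.6,.1,.32,.028,.040)}.items():
        P=W[m][:,:2].astype(np.float32); r=cv2.minAreaRect(P); print(n,nm,len(P),[np.round(x,4) for x in r],W[m][:,2].mean().round(4)); print(cv2.boxPoints(r).round(4).tolist())
    m=sel(.45,.75,-.25,.05,.02,.1)&(p[...,2]>p[...,0]+40)
    print("pad",W[m].mean(0).round(4),np.median(W[m],0).round(4),m.sum())
    Q=W[m]-W[m].mean(0); print(np.linalg.svd(Q,full_matrices=False)[2][2].round(3))
    m=sel(.55,.8,-.04,.05,.02,.09); P=W[m]; 
    l=cv2.fitLine(P[:,:2].astype(np.float32),cv2.DIST_HUBER,0,.001,.001).ravel();print("left face",l.round(4),np.degrees(np.arctan2(l[1],l[0])))
    for nm,m in {"white":sel(.44,.52,.15,.21,.042,.075),"black":sel(.44,.52,.215,.27,.042,.075)}.items():
        P=W[m]; print(nm,P.mean(0).round(4),P.min(0).round(4),P.max(0).round(4))
        m2=m&(W[...,2]>.059); print('  top',W[m2].mean(0).round(4),m2.sum())
```

```text
scene readertop 2036 [array([ 0.7446, -0.0617]), array([0.1454, 0.2992]), np.float64(84.2842)] 0.1008
[[0.5885000228881836, -0.11919999867677689], [0.8862000107765198, -0.14900000393390656], [0.9006999731063843, -0.00430000014603138], [0.6029000282287598, 0.025499999523162842]]
scene racktop 900 [array([0.496 , 0.1907]), array([0.1253, 0.066 ]), np.float64(86.7607)] 0.0333
[[0.4595000147819519, 0.12999999523162842], [0.5253999829292297, 0.12630000710487366], [0.5325000286102295, 0.2513999938964844], [0.4666000008583069, 0.2551000118255615]]
pad [ 0.5751 -0.0662  0.0586] [ 0.5753 -0.0662  0.0581] 88
[0.992 0.11  0.054]
left face [0.9971 0.0764 0.6895 0.0025] 4.3789644
white [0.4783 0.1778 0.0544] [0.4724 0.1686 0.042 ] [0.4912 0.1853 0.0644]
  top [0.4806 0.1769 0.0615] 37
black [0.4813 0.2374 0.0546] [0.4747 0.2279 0.0423] [0.4949 0.2448 0.0634]
  top [0.4839 0.2366 0.0615] 38
side readertop 1539 [array([ 0.7492, -0.0611]), array([0.2998, 0.1397]), np.float64(0.5084)] 0.1007
[[0.5986999869346619, 0.007400000002235174], [0.5999000072479248, -0.13230000436306], [0.8996999859809875, -0.12960000336170197], [0.8985000252723694, 0.009999999776482582]]
side racktop 637 [array([0.4938, 0.1898]), array([0.1297, 0.0604]), np.float64(86.5001)] 0.0341
[[0.45969998836517334, 0.12690000236034393], [0.5199999809265137, 0.12319999933242798], [0.527899980545044, 0.25270000100135803], [0.4677000045776367, 0.2563999891281128]]
pad [ 0.5713 -0.0652  0.0587] [ 0.5712 -0.0647  0.0589] 21
[0.997 0.07  0.012]
left face [0.9983 0.0582 0.6914 0.0011] 3.3389063
white [0.4775 0.179  0.0555] [0.4701 0.1696 0.0427] [0.4864 0.1858 0.0665]
  top [0.478  0.1777 0.0626] 29
black [0.4803 0.2379 0.0555] [0.4738 0.228  0.0426] [0.4912 0.2444 0.0648]
  top [0.4817 0.2367 0.0624] 31
```

```bash
python3 -m pendant '[[[-0.034,-0.036,0,0,0,0,1],[-0.034,-0.036,0,0,0,0,1],[-0.034,-0.036,0,0,0,0,1],[-0.034,-0.036,0,0,0,0,1],[-0.034,-0.036,0,0,0,0,1],[-0.034,-0.036,0,0,0,0,1],[-0.034,-0.036,0,0,0,0,1],[-0.034,-0.036,0,0,0,0,1],[-0.034,-0.036,0,0,0,0,1],[-0.034,-0.036,0,0,0,0,1]]]'
python3 - <<'E'
from h import *
c,p,d,W=shot("wrist","w1")
print(ctrl.get_obs()["q"].round(3))
E
```

```text
time_s: 1.15
eef_pos: [0.4184, -0.0988, 0.2564]
eef_rot: [-0.0, 0.817, -0.577, 0.0]
wrist_force: [1.7, -1.8, 0.1]
opening: 0.003
[-0.496 -0.16   1.951  0.005  1.351  0.726]
```

View pics/w1.png

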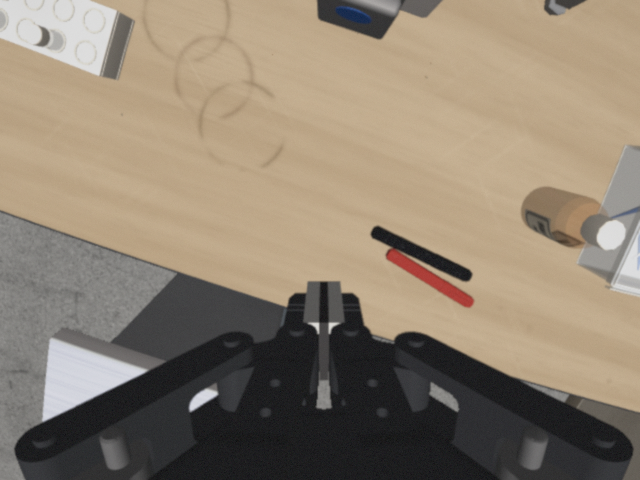

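```bash
python3 -m pendant '[[[0,0,0,0,0,0.13,1],[0,0,0,0,0,0.13,1],[0,0,0,0.149,0,0,1],[0,0,0,0.149,0,0,1],[0,0,0,0.149,0,0,1],[0,0,0,0.149,0,0,1],[0,0,0,0.149,0,0,1],[0,0,0,0.149,0,0,1],[0,0,0,0.149,0,0,1],[0,0,0,0,0,0,1]]]'
python3 - <<'E'
from h import *
c,p,d,W=shot("wrist","w2")
o=ctrl.get_obs();print(o["q"].round(3)); print(R.from_quat(o["eef_rot"],scalar_first=True).as_matrix().round(3))
p=p.astype(int)
m=(p[...,2]>p[...,0]+40)&(np.abs(W[...,0]-.58)<.05)
print(m.sum(),np.median(W[m],0).round(4),W[m].mean(0).round(4)); v,u=np.nonzero(m);print(u.mean(),v.mean())
E
```

```text
time_s: 2.2
eef_pos: [0.4267, -0.1109, 0.263]
eef_rot: [-0.365, 0.638, -0.588, 0.337]
wrist_force: [-0.4, 0.4, -0.6]
opening: 0.001
[-1.213 -0.695  2.577  1.105  1.184 -0.138]
[[ 0.082 -0.51   0.856]
 [-0.997 -0.038  0.073]
 [-0.004 -0.859 -0.512]]
128 [ 0.574  -0.0607  0.0648] [ 0.573  -0.069   0.0637]
294.046875 297.8671875
```

View pics/w2.png

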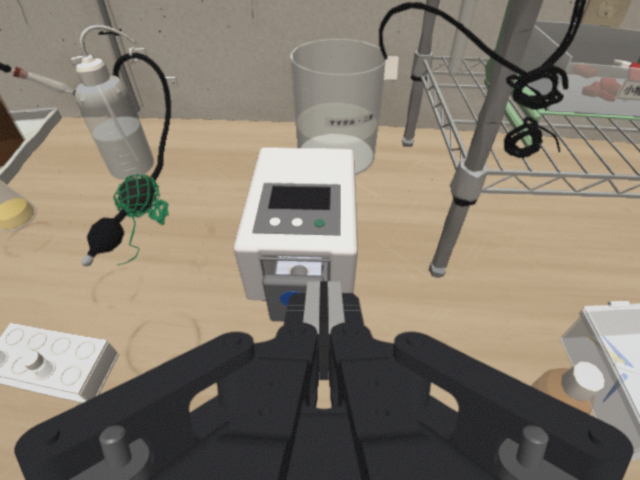

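The wrist view shows the reader's top at (300,215) and the panel behind the fingertips at (290,300). I fit the reader in this view.

Run:
```python
from h import *
c=ctrl.calibration("wrist");d=np.load("pics/w2d.npy");W=cloud(c,d)
def sel(x0,x1,y0,y1,z0,z1):
    return (W[...,0]>x0)&(W[...,0]<x1)&(W[...,1]>y0)&(W[...,1]<y1)&(W[...,2]>z0)&(W[...,2]<z1)
m=sel(.57,.83,-.2,.1,.094,.106)
v,u=np.nonzero(m); print(u.min(),u.max(),v.min(),v.max())
P=W[m][:,:2].astype(np.float32); r=cv2.minAreaRect(P); print(r); print(cv2.boxPoints(r).round(4).tolist(),W[m][:,2].mean())
# left/right edges
L=[];Rr=[]
for x in np.arange(.62,.78,.008):
    q=P[np.abs(P[:,0]-x)<.004]; 
    if len(q)>5: L.append((x,np.percentile(q[:,1],99)));Rr.append((x,np.percentile(q[:,1],1)))
for E in (L,Rr):
    E=np.array(E); f=np.polyfit(E[:,0],E[:,1],1); print(np.degrees(np.arctan(f[0])),np.polyval(f,.6),np.polyval(f,.7),len(E))
# front face
for nm,m in {"face":sel(.55,.66,-.03,.02,.02,.09),"panel":sel(.54,.6,-.095,-.03,.05,.08)}.items():
    P=W[m]; 
    if len(P)>20:
        l=cv2.fitLine(P[:,:2].astype(np.float32),cv2.DIST_HUBER,0,.001,.001).ravel();print(nm,len(P),l.round(4),P.min(0).round(3),P.max(0).round(3))
p=cv2.imread("pics/w2.png")[:,:,::-1]; crop(p,"w2c",220,140,380,340,3)
```

```text
233 356 148 253
((0.69700026512146, -0.059272684156894684), (0.1877487152814865, 0.12826241552829742), 2.89581298828125)
[[0.6000000238418579, 0.0], [0.6065000295639038, -0.12809999287128448], [0.7940000295639038, -0.11860000342130661], [0.7875000238418579, 0.009499999694526196]] 0.09777954891908787
2.9249680938572595 -0.0024154095901977313 0.002694062215249725 21
3.116479102792604 -0.12694751476925425 -0.12150286209015615 21
face 1071 [ 0.0357 -0.9994  0.6016 -0.0148] [ 0.599 -0.03   0.02 ] [0.655 0.002 0.09 ]
panel 577 [ 0.0503 -0.9987  0.5724 -0.0549] [ 0.57  -0.079  0.05 ] [ 0.578 -0.034  0.08 ]
```

View pics/w2c.png

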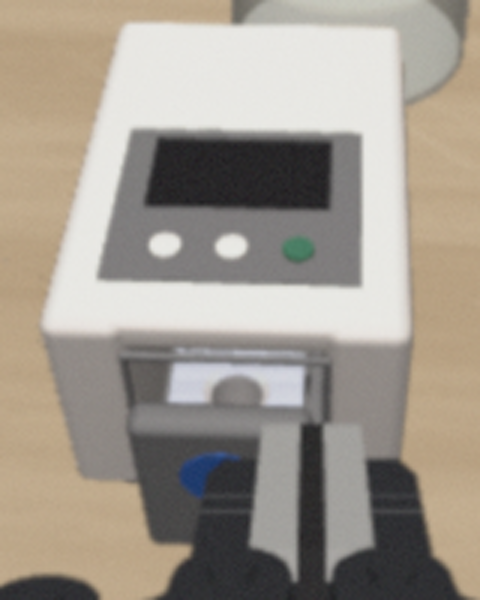

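```bash
python3 -m pendant '[[[-0.007,0.027,0.034,0,0,0,1],[-0.007,0.027,0.034,0,0,0,1],[-0.007,0.027,0.034,0,0,0,1],[-0.007,0.027,0.034,0,0,0,1],[-0.007,0.027,0.034,0,0.028,0.017,1],[0,0,0,0,0,0,1],[0,0,0,0,0,0,1]]]'
python3 - <<'E'
from h import *
c,p,d,W=shot("wrist","w3")
o=ctrl.get_obs();print(o["q"].round(3),o["eef_pos"].round(4)); print(R.from_quat(o["eef_rot"],scalar_first=True).as_matrix().round(3))
print(o["wrist_force"])
c,p,d,W=shot("side","s3"); crop(p,"s3c",270,120,500,290,3.4)
E
```

```text
time_s: 2.95
eef_pos: [0.497, -0.0705, 0.0968]
eef_rot: [-0.371, 0.632, -0.591, 0.336]
wrist_force: [-1.5, -0.6, 0.4]
opening: 0.001
[-0.833  0.187  2.497  1.93   0.824 -1.063] [ 0.498  -0.0725  0.0993]
[[ 0.074 -0.494  0.866]
 [-0.997 -0.029  0.069]
 [-0.009 -0.869 -0.495]]
[ 0.81043467 -0.60560775  0.15949149]
```

View pics/w3.png

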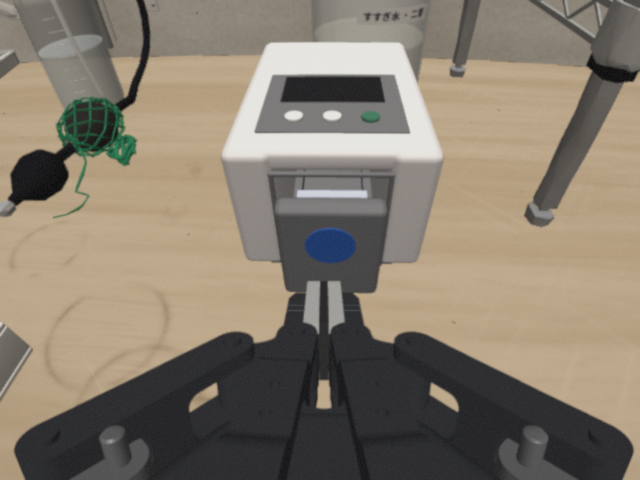

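View pics/s3c.png

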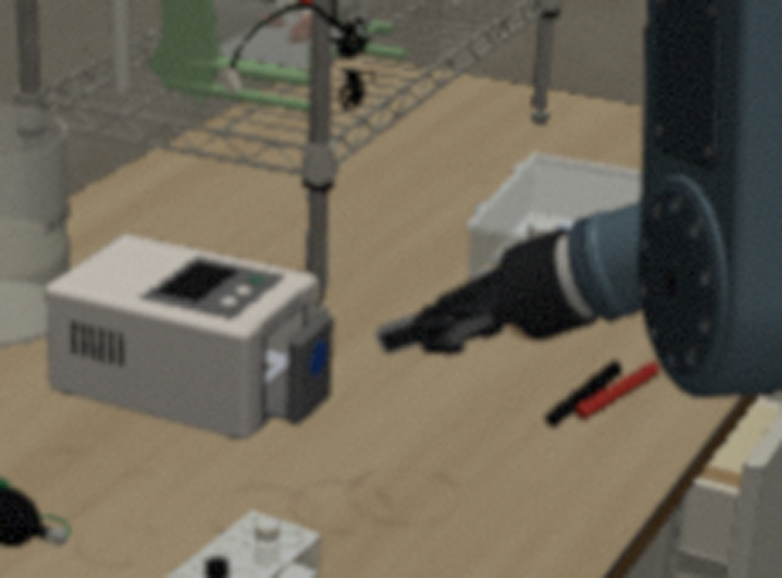

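Run:
```python
from h import *
c=ctrl.calibration("side");d=np.load("pics/s3d.npy");W=cloud(c,d)
p=cv2.imread("pics/s3.png")[:,:,::-1].astype(int)
m=(p[...,2]>p[...,0]+12)&(W[...,2]<.2)&(W[...,2]>-.1)&(W[...,0]>.15)&(W[...,0]<.5)&(W[...,1]>-.3)&(W[...,1]<.1)
P=W[m];i=np.argsort(P[:,2])[:600:40];print(P[i].round(3))
c=ctrl.calibration("wrist");d=np.load("pics/w3d.npy");W=cloud(c,d)
p=cv2.imread("pics/w3.png")[:,:,::-1].astype(int)
m=(p[...,2]>p[...,0]+60)&(np.abs(W[...,0]-.58)<.04)
v,u=np.nonzero(m);print("pad",u.mean(),v.mean(),W[m].mean(0).round(4),m.sum())
def sel(x0,x1,y0,y1,z0,z1):
    return (W[...,0]>x0)&(W[...,0]<x1)&(W[...,1]>y0)&(W[...,1]<y1)&(W[...,2]>z0)&(W[...,2]<z1)
for nm,m in {"panel":sel(.55,.59,-.11,-.02,.03,.08),"faceL":sel(.59,.62,-.03,.01,.02,.09),"faceR":sel(.59,.62,-.14,-.1,.02,.09)}.items():
    P=W[m];l=cv2.fitLine(P[:,:2].astype(np.float32),cv2.DIST_HUBER,0,.001,.001).ravel();print(nm,len(P),l.round(4),P.mean(0).round(4))
m=sel(.57,.83,-.2,.1,.094,.104);P=W[m][:,:2].astype(np.float32);r=cv2.minAreaRect(P);print(r)
```

```text
[[ 0.332 -0.065  0.158]
 [ 0.337 -0.05   0.187]
 [ 0.353 -0.051  0.196]]
pad 329.9543413173653 244.78443113772454 [ 0.5763 -0.0724  0.0646] 1336
panel 5662 [ 0.0437 -0.999   0.5769 -0.0727] [ 0.5769 -0.0727  0.0572]
faceL 2560 [ 0.0194 -0.9998  0.6057 -0.0214] [ 0.6057 -0.0191  0.0586]
faceR 3381 [ 0.0654 -0.9979  0.6102 -0.1232] [ 0.6101 -0.1199  0.0596]
((0.693091630935669, -0.06785986572504044), (0.178119957447052, 0.1296902745962143), 2.204742908477783)
```

```bash
python3 -m pendant '[[[-0.002,0.016,0.009,0,0,0,1],[-0.002,0.016,0.009,0,0,0,1],[0,0,0,0,0,0,1],[0,0,0,0,0,0,1]]]'
python3 - <<'E'
from h import *
c,p,d,W=shot("wrist","w4")
o=ctrl.get_obs();print(o["q"].round(3),o["eef_pos"].round(4),o["dq"].round(3)); print(R.from_quat(o["eef_rot"],scalar_first=True).as_matrix().round(3))
print(o["wrist_force"])
m=(p[...,2].astype(int)>p[...,0].astype(int)+60)&(np.abs(W[...,0]-.58)<.04)
v,u=np.nonzero(m);print("pad",u.mean(),v.mean(),W[m].mean(0).round(4),m.sum())
crop(p,"w4c",200,120,440,300,3)
E
```

```text
time_s: 3.45
eef_pos: [0.4984, -0.0713, 0.0647]
eef_rot: [-0.37, 0.631, -0.59, 0.343]
wrist_force: [0.8, -0.1, 1.1]
opening: 0.002
[-0.825  0.353  2.471  2.061  0.88  -1.244] [ 0.4985 -0.0714  0.0647] [ 0.005  0.008 -0.002  0.014 -0.    -0.015]
[[ 0.069 -0.491  0.869]
 [-0.998 -0.03   0.062]
 [-0.004 -0.871 -0.491]]
[ 0.85533421  0.14314869 -0.49203308]
pad 326.8661375661376 205.0899470899471 [ 0.5744 -0.0682  0.06  ] 1890
```

View pics/w4c.png

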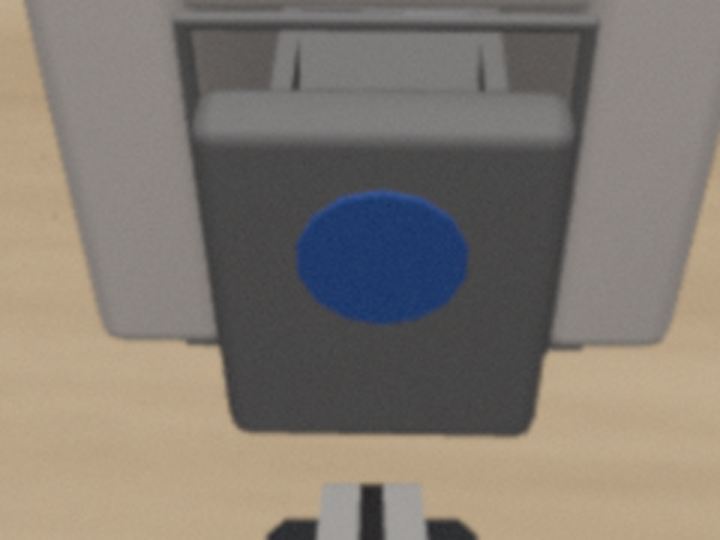

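```bash
python3 -m pendant '[[[0,-0.010,0.0174,0,0,0,1],[0,-0.0098,0.0174,0,0,0,1],[0,0,0,0,0,0,1],[0,0,0,0,0,0,1]]]'
python3 -m pendant '[[[0,-0.001,0.0018,0,0,0,1],[0,-0.001,0.0018,0,0,0,1],[0,0,0,0,0,0,1]]]'
python3 -m pendant '[[[0,-0.001,0.0018,0,0,0,1],[0,0,0,0,0,0,1]]]'
python3 -m pendant '[[[0,-0.001,0.0018,0,0,0,1],[0,0,0,0,0,0,1]]]'
```

```text
time_s: 3.9
eef_pos: [0.5378, -0.0675, 0.0637]
eef_rot: [-0.37, 0.631, -0.59, 0.342]
wrist_force: [-0.1, 0.3, 0.7]
opening: 0.001
time_s: 4.2
eef_pos: [0.5413, -0.0673, 0.062]
eef_rot: [-0.37, 0.63, -0.592, 0.341]
wrist_force: [-0.4, 0.2, -0.4]
opening: 0.0
time_s: 4.4
eef_pos: [0.5436, -0.0671, 0.0618]
eef_rot: [-0.37, 0.631, -0.592, 0.34]
wrist_force: [-0.1, -0.5, -0.2]
opening: -0.004
time_s: 4.6
eef_pos: [0.5458, -0.0669, 0.0618]
eef_rot: [-0.37, 0.631, -0.591, 0.341]
wrist_force: [-0.5, 0.3, -0.0]
opening: 0.001
```

```bash
for i in 1; do python3 -m pendant '[[[0,-0.001,0.0017,0,0,0,1],[0,0,0,0,0,0,1]]]'
python3 -m pendant '[[[0,-0.001,0.0017,0,0,0,1],[0,0,0,0,0,0,1]]]'; python3 -m pendant '[[[0,-0.001,0.0017,0,0,0,1],[0,0,0,0,0,0,1]]]'; done
```

```text
time_s: 4.8
eef_pos: [0.5478, -0.0668, 0.0619]
eef_rot: [-0.37, 0.631, -0.591, 0.341]
wrist_force: [0.8, -0.2, 0.6]
opening: -0.0
time_s: 5.0
eef_pos: [0.5493, -0.0664, 0.0617]
eef_rot: [-0.37, 0.631, -0.592, 0.34]
wrist_force: [-4.2, -0.3, 0.7]
opening: 0.003
time_s: 5.2
eef_pos: [0.5512, -0.0663, 0.0617]
eef_rot: [-0.369, 0.631, -0.592, 0.34]
wrist_force: [-4.7, -1.7, 2.5]
opening: 0.0
```

```bash
cat > ok.py <<'E'
# guard: exit 1 when the push (along -x world) reached 8 N
import sys,re
from bench import ctrl
o=ctrl.get_obs(); f=o["wrist_force"]; print("t",round(o["time_s"],2),"x",o["eef_pos"].round(4),"F",f.round(1)); sys.exit(1 if -f[0]>8 else 0)
E
python3 -m pendant '[[[0,-0.0005,0.001,0,0,0,1],[0,-0.0005,0.001,0,0,0,1]]]' >/dev/null; python3 ok.py && 
python3 -m pendant '[[[0,-0.0005,0.001,0,0,0,1],[0,0,0,0,0,0,1]]]' >/dev/null; python3 ok.py && 
python3 -m pendant '[[[0,-0.0003,0.0005,0,0,0,1],[0,0,0,0,0,0,1]]]'>/dev/null; python3 ok.py && 
python3 -m pendant '[[[0,-0.0003,0.0004,0,0,0,1],[0,0,0,0,0,0,1]]]'>/dev/null; python3 ok.py && 
python3 -m pendant '[[[0,-0.0003,0.0004,0,0,0,1],[0,0,0,0,0,0,1]]]'>/dev/null; python3 ok.py && 
python3 -m pendant '[[[0,-0.0003,0.0004,0,0,0,1],[0,0,0,0,0,0,1]]]'>/dev/null; python3 ok.py && 
python3 -m pendant '[[[0,-0.0003,0.0004,0,0,0,1],[0,0,0,0,0,0,1]]]'>/dev/null; python3 ok.py && 
python3 -m pendant '[[[0,-0.0003,0.0004,0,0,0,1],[0,0,0,0,0,0,1]]]'>/dev/null; python3 ok.py
```

```text
t 5.4 x [ 0.5534 -0.0663  0.0617] F [-4.7 -1.5  3.1]
t 5.6 x [ 0.5547 -0.0662  0.0617] F [-4.  -1.3  2. ]
t 5.8 x [ 0.5552 -0.0662  0.0617] F [-5.4 -0.8  2.4]
t 6.0 x [ 0.5557 -0.0661  0.0617] F [-4.8 -2.   1.6]
t 6.2 x [ 0.5562 -0.0661  0.0617] F [-5.5 -1.2  1.5]
t 6.4 x [ 0.5567 -0.0661  0.0618] F [-4.9 -1.5  1.5]
t 6.6 x [ 0.5572 -0.066   0.0618] F [-4.3 -1.3  0.3]
t 6.8 x [ 0.5577 -0.066   0.0618] F [-5.6 -1.1  0.9]
```

```bash
set -e
python3 -m pendant '[[[0,-0.0003,0.0004,0,0,0,1],[0,0,0,0,0,0,1]]]'>/dev/null; python3 ok.py
python3 -m pendant '[[[0,-0.0003,0.0004,0,0,0,1],[0,0,0,0,0,0,1]]]'>/dev/null; python3 ok.py
python3 -m pendant '[[[0,-0.0003,0.0004,0,0,0,1],[0,0,0,0,0,0,1]]]'>/dev/null; python3 ok.py
python3 -m pendant '[[[0,-0.0003,0.0004,0,0,0,1],[0,0,0,0,0,0,1]]]'>/dev/null; python3 ok.py
python3 -m pendant '[[[0,-0.0003,0.0004,0,0,0,1],[0,0,0,0,0,0,1]]]'>/dev/null; python3 ok.py
python3 -m pendant '[[[0,-0.0003,0.0004,0,0,0,1],[0,0,0,0,0,0,1]]]'>/dev/null; python3 ok.py
python3 -m pendant '[[[0,-0.0003,0.0004,0,0,0,1],[0,0,0,0,0,0,1]]]'>/dev/null; python3 ok.py
python3 -m pendant '[[[0,-0.0003,0.0004,0,0,0,1],[0,0,0,0,0,0,1]]]'>/dev/null; python3 ok.py
python3 -m pendant '[[[0,-0.0003,0.0004,0,0,0,1],[0,0,0,0,0,0,1]]]'>/dev/null; python3 ok.py
python3 -m pendant '[[[0,-0.0003,0.0004,0,0,0,1],[0,0,0,0,0,0,1]]]'>/dev/null; python3 ok.py
python3 -m pendant '[[[0,-0.0003,0.0004,0,0,0,1],[0,0,0,0,0,0,1]]]'>/dev/null; python3 ok.py
python3 -m pendant '[[[0,-0.0003,0.0004,0,0,0,1],[0,0,0,0,0,0,1]]]'>/dev/null; python3 ok.py
```

```text
t 7.0 x [ 0.5581 -0.066   0.0618] F [-5.4 -1.1 -0.6]
t 7.2 x [ 0.5586 -0.066   0.0618] F [-5.6 -1.1 -0.5]
t 7.4 x [ 0.559  -0.0659  0.0618] F [-4.5 -0.8  0.1]
t 7.6 x [ 0.5595 -0.0659  0.0619] F [-4.5 -1.9  0.1]
t 7.8 x [ 0.56   -0.0659  0.0619] F [-5.3 -1.   0.6]
t 8.0 x [ 0.5604 -0.0658  0.0619] F [-5.2 -2.8 -1.2]
t 8.2 x [ 0.5609 -0.0658  0.0619] F [-4.8 -2.  -0.4]
t 8.4 x [ 0.5613 -0.0658  0.0619] F [-5.2 -1.8 -2.1]
t 8.6 x [ 0.5618 -0.0658  0.0619] F [-4.8 -2.4 -0.6]
t 8.8 x [ 0.5622 -0.0657  0.0619] F [-5.  -2.  -0.9]
t 9.0 x [ 0.5627 -0.0657  0.062 ] F [-4.8 -1.6 -0.9]
t 9.2 x [ 0.5632 -0.0657  0.062 ] F [-6.  -2.  -1.5]
```

Depth is about 14.5 mm with no buffer yet, so I keep going.

```bash
set -e
python3 -m pendant '[[[0,-0.0003,0.0004,0,0,0,1],[0,0,0,0,0,0,1]]]'>/dev/null; python3 ok.py
python3 -m pendant '[[[0,-0.0003,0.0004,0,0,0,1],[0,0,0,0,0,0,1]]]'>/dev/null; python3 ok.py
python3 -m pendant '[[[0,-0.0003,0.0004,0,0,0,1],[0,0,0,0,0,0,1]]]'>/dev/null; python3 ok.py
python3 -m pendant '[[[0,-0.0003,0.0004,0,0,0,1],[0,0,0,0,0,0,1]]]'>/dev/null; python3 ok.py
python3 -m pendant '[[[0,-0.0003,0.0004,0,0,0,1],[0,0,0,0,0,0,1]]]'>/dev/null; python3 ok.py
python3 -m pendant '[[[0,-0.0003,0.0004,0,0,0,1],[0,0,0,0,0,0,1]]]'>/dev/null; python3 ok.py
python3 -m pendant '[[[0,-0.0003,0.0004,0,0,0,1],[0,0,0,0,0,0,1]]]'>/dev/null; python3 ok.py
python3 -m pendant '[[[0,-0.0003,0.0004,0,0,0,1],[0,0,0,0,0,0,1]]]'>/dev/null; python3 ok.py
python3 -m pendant '[[[0,-0.0003,0.0004,0,0,0,1],[0,0,0,0,0,0,1]]]'>/dev/null; python3 ok.py
python3 -m pendant '[[[0,-0.0003,0.0004,0,0,0,1],[0,0,0,0,0,0,1]]]'>/dev/null; python3 ok.py
python3 -m pendant '[[[0,-0.0003,0.0004,0,0,0,1],[0,0,0,0,0,0,1]]]'>/dev/null; python3 ok.py
python3 -m pendant '[[[0,-0.0003,0.0004,0,0,0,1],[0,0,0,0,0,0,1]]]'>/dev/null; python3 ok.py
python3 -m pendant '[[[0,-0.0003,0.0004,0,0,0,1],[0,0,0,0,0,0,1]]]'>/dev/null; python3 ok.py
python3 -m pendant '[[[0,-0.0003,0.0004,0,0,0,1],[0,0,0,0,0,0,1]]]'>/dev/null; python3 ok.py
python3 -m pendant '[[[0,-0.0003,0.0004,0,0,0,1],[0,0,0,0,0,0,1]]]'>/dev/null; python3 ok.py
python3 -m pendant '[[[0,-0.0003,0.0004,0,0,0,1],[0,0,0,0,0,0,1]]]'>/dev/null; python3 ok.py
```

```text
t 9.4 x [ 0.5636 -0.0657  0.062 ] F [-4.6 -3.2 -1.5]
t 9.6 x [ 0.5641 -0.0656  0.062 ] F [-4.7 -1.6 -2.5]
t 9.8 x [ 0.5645 -0.0656  0.062 ] F [-5.8 -2.6 -2.4]
t 10.0 x [ 0.565  -0.0656  0.062 ] F [-5.  -3.2 -3.1]
t 10.2 x [ 0.5655 -0.0655  0.062 ] F [-5.2 -2.8 -3.6]
t 10.4 x [ 0.5659 -0.0655  0.062 ] F [-5.3 -2.9 -3.6]
t 10.6 x [ 0.5664 -0.0655  0.0621] F [-4.8 -3.2 -3.9]
t 10.8 x [ 0.5668 -0.0655  0.0621] F [-5.4 -2.  -3. ]
t 11.0 x [ 0.5673 -0.0654  0.0621] F [-5.6 -3.9 -3.8]
t 11.2 x [ 0.5678 -0.0654  0.0621] F [-5.7 -2.9 -3.6]
t 11.4 x [ 0.5682 -0.0654  0.0621] F [-5.7 -3.2 -3.2]
t 11.6 x [ 0.5687 -0.0654  0.0622] F [-5.7 -4.  -3.1]
t 11.8 x [ 0.5691 -0.0653  0.0621] F [-6.6 -2.3 -3.3]
t 12.0 x [ 0.5693 -0.0653  0.0621] F [-9.6 -4.  -1.1]
```

```bash
python3 -m pendant '[[[0,-0.0001,0.0002,0,0,0,1],[0,0,0,0,0,0,1]]]'>/dev/null; python3 ok.py;  python3 -m pendant '[[[0,0,0,0,0,0,1]]]' >/dev/null; python3 ok.py
```

```text
t 12.2 x [ 0.5694 -0.0653  0.062 ] F [-11.1  -4.4  -1. ]
t 12.3 x [ 0.5694 -0.0653  0.0621] F [-11.3  -4.5  -0.1]
```

```bash
python3 -m pendant '[[[0,-0.0001,0.0002,0,0,0,1],[0,0,0,0,0,0,1]]]'>/dev/null; python3 ok.py;  python3 -m pendant '[[[0,0.0123,-0.0218,0,0,0,1],[0,0.0246,-0.0435,0,0,0,1],[0,0.0246,-0.0435,0,0,0,1],[0,0.0123,-0.0218,0,0,0,1],[0,0,0,0,0,0,1],[0,0,0,0,0,0,1],[0,0,0,0,0,0,1],[0,0,0,0,0,0,1],[0,0,0,0,0,0,1]]]'
python3 - <<'E'
from h import *
c,p,d,W=shot("wrist","w5")
E
```

```text
t 12.5 x [ 0.5695 -0.0652  0.062 ] F [-11.8  -3.4   0.2]
time_s: 13.4
eef_pos: [0.4391, -0.0815, 0.0567]
eef_rot: [-0.371, 0.633, -0.589, 0.338]
wrist_force: [-0.3, 0.4, 0.3]
opening: -0.002
```

View pics/w5.png

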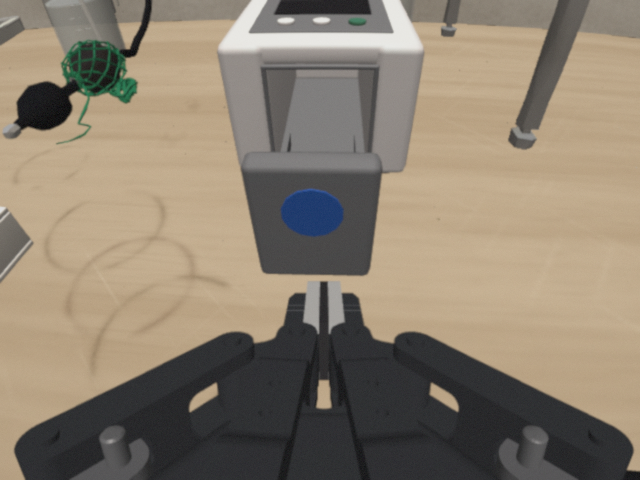

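The drawer has sprung out; the panel is at (312,212), well clear of the reader. Now raise, straighten the tool, and go over to the rack.

```bash
python3 -m pendant '[[[0,-0.0435,-0.0245,0,0,0,1],[0,-0.0435,-0.0245,0,0,0,1],[0,-0.0435,-0.0245,0,0,0,1],[0,0,0,-0.149,0,0,0],[0,0,0,-0.149,0,0,0],[0,0,0,-0.149,0,0,0],[0,0,0,-0.149,0,0,0],[0,0,0,-0.149,0,0,0],[0,0,0,-0.149,0,0,0],[0,0,0,-0.14,0,0,0]]]'
python3 - <<'E'
from h import *
o=ctrl.get_obs();print(o["q"].round(3),o["eef_pos"].round(4)); print(R.from_quat(o["eef_rot"],scalar_first=True).as_matrix().round(3))
E
```

```text
time_s: 14.45
eef_pos: [0.459, -0.0868, 0.1563]
eef_rot: [-0.093, 0.741, -0.663, 0.052]
wrist_force: [0.3, 0.7, -0.2]
opening: 0.496
[-0.549 -0.055  2.091  0.198  0.978  0.81 ] [ 0.459  -0.0868  0.1563]
[[ 0.116 -0.973  0.199]
 [-0.992 -0.104  0.069]
 [-0.046 -0.206 -0.977]]
```

```bash
cat >> h.py <<'E'
def plan(pos,yaw):
    "pos TCP target; yaw deg of local x axis; tool down with tool x = local -y. Shift (along present tool axes) and rotvec"
    o=ctrl.get_obs(); A=R.from_quat(o["eef_rot"],scalar_first=True).as_matrix()
    a=np.radians(yaw); T=np.array([[np.sin(a),-np.cos(a),0],[-np.cos(a),-np.sin(a),0],[0,0,-1.]])
    T=np.column_stack([[np.sin(a),-np.cos(a),0],[-np.cos(a),-np.sin(a),0],[0,0,-1.]])
    rv=R.from_matrix(A.T@T).as_rotvec()
    dw=np.array(pos)-o["eef_pos"]
    print("at",o["eef_pos"].round(4),"t",o["time_s"],"rotvec",rv.round(4),"shift now",(A.T@dw).round(4),"shift after turn",(T.T@dw).round(4))
E
python3 -c "
from h import *
plan([.481,.177,.2],-3.3)"
```

```text
at [ 0.459  -0.0868  0.1563] t 14.45 rotvec [-0.2029  0.0641  0.1682] shift now [-0.2612 -0.0578 -0.0202] shift after turn [-0.2646 -0.0068 -0.0437]
```

```bash
python3 -m pendant '[[[0,0,0,-0.1,0.032,0.084,0],[0,0,0,-0.1,0.032,0.084,0],[-0.044,-0.001,-0.0073,0,0,0,0],[-0.044,-0.001,-0.0073,0,0,0,0],[-0.044,-0.001,-0.0073,0,0,0,0],[-0.044,-0.001,-0.0073,0,0,0,0],[-0.044,-0.001,-0.0073,0,0,0,0],[-0.044,-0.001,-0.0073,0,0,0,0],[0,0,0,0,0,0,0],[0,0,0,0,0,0,0]]]'
python3 - <<'E'
from h import *
plan([.481,.177,.2],-3.3)
c,p,d,W=shot("wrist","w6")
E
```

```text
time_s: 15.45
eef_pos: [0.4789, 0.1775, 0.2]
eef_rot: [0.004, -0.688, 0.726, -0.001]
wrist_force: [0.5, 0.1, -0.4]
opening: 0.499
at [0.4789 0.1775 0.2   ] t 15.45 rotvec [-0.0063  0.0038  0.0035] shift now [ 0.0003 -0.0021  0.    ] shift after turn [ 0.0003 -0.0021 -0.    ]
```

View pics/w6.png

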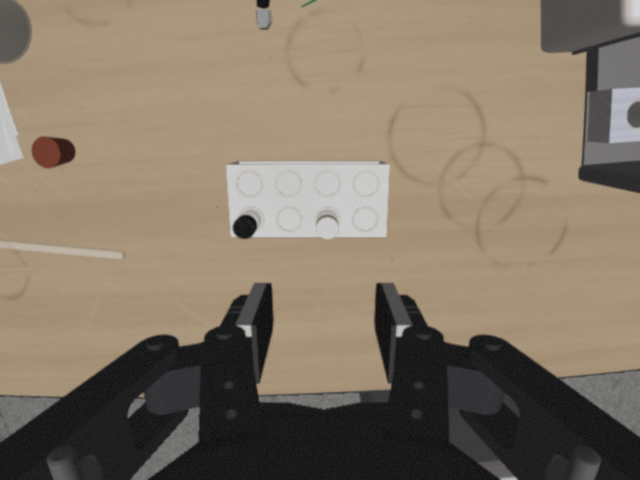

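The rack is square in the view, with the white cap at (327,227) and the black cap at (245,226). Now the exact cap and rack positions.

Run:
```python
from h import *
c=ctrl.calibration("wrist");d=np.load("pics/w6d.npy");W=cloud(c,d)
p=cv2.imread("pics/w6.png")[:,:,::-1].astype(int)
print(W[227,327].round(4),W[226,245].round(4),W[200,308].round(4))
for nm,(u0,v0) in {"white":(327,227),"black":(245,226)}.items():
    s=np.zeros((480,640),bool);s[v0-25:v0+25,u0-25:u0+25]=1
    m=s&(W[...,2]>.056)&(W[...,2]<.07); v,u=np.nonzero(m)
    print(nm,m.sum(),u.mean(),v.mean(),u.min(),u.max(),v.min(),v.max(),W[m].mean(0).round(4))
s=np.zeros((480,640),bool);s[140:260,200:420]=1
m=s&(np.abs(W[...,2]-.034)<.004)
r=cv2.minAreaRect(W[m][:,:2].astype(np.float32));print(r,W[m][:,2].mean())
crop(p.astype(np.uint8),"w6c",290,170,370,250,7)
plan([.481,.177,.2],-3.3)
```

```text
[0.483  0.1734 0.0638] [0.4868 0.2318 0.0631] [0.4979 0.1871 0.0345]
white 433 326.9769053117783 226.66281755196306 316 338 215 238 [0.483  0.1734 0.0627]
black 444 243.8783783783784 226.5472972972973 232 256 215 238 [0.4863 0.2328 0.0625]
((0.49725040793418884, 0.18775199353694916), (0.12587927281856537, 0.057743899524211884), 87.05888366699219) 0.03459568364583162
at [0.4789 0.1764 0.1997] t 15.5 rotvec [-0.0058  0.0035  0.0015] shift now [-0.0008 -0.002  -0.0003] shift after turn [-0.0008 -0.002  -0.0003]
```

View pics/w6c.png

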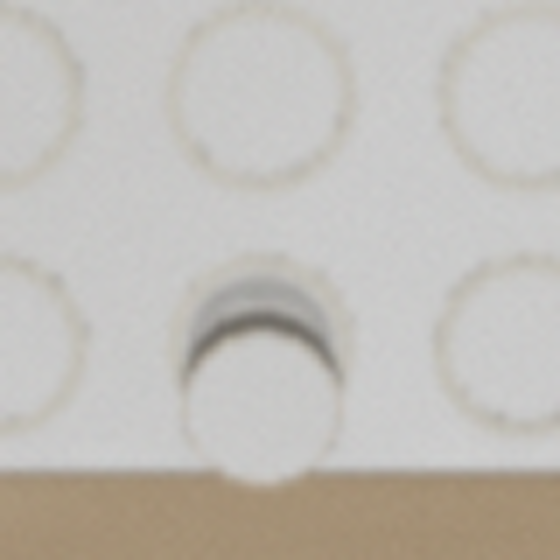

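```bash
python3 -c "
from h import *
plan([.483,.1734,.065],-3)"
```

```text
at [0.4789 0.1764 0.1997] t 15.5 rotvec [-0.0058  0.0035 -0.0037] shift now [ 0.0032 -0.0034  0.1347] shift after turn [ 0.0027 -0.0042  0.1347]
```

```bash
python3 -m pendant '[[[0.0027,-0.0042,0,-0.0058,0.0035,-0.0037,0],[0,0,0.03,0,0,0,0],[0,0,0.03,0,0,0,0],[0,0,0.03,0,0,0,0],[0,0,0,0,0,0,0],[0,0,0,0,0,0,0]]]'
python3 - <<'E'
from h import *
plan([.483,.1734,.065],-3)
c,p,d,W=shot("wrist","w7"); crop(p,"w7c",200,200,440,400,3)
E
```

```text
time_s: 16.1
eef_pos: [0.484, 0.1719, 0.1103]
eef_rot: [-0.0, -0.687, 0.727, 0.0]
wrist_force: [-0.1, 0.6, 0.4]
opening: 0.499
at [0.484  0.1719 0.1103] t 16.1 rotvec [ 0.0002  0.0001 -0.0037] shift now [-0.0014  0.001   0.0453] shift after turn [-0.0014  0.001   0.0453]
```

View pics/w7c.png

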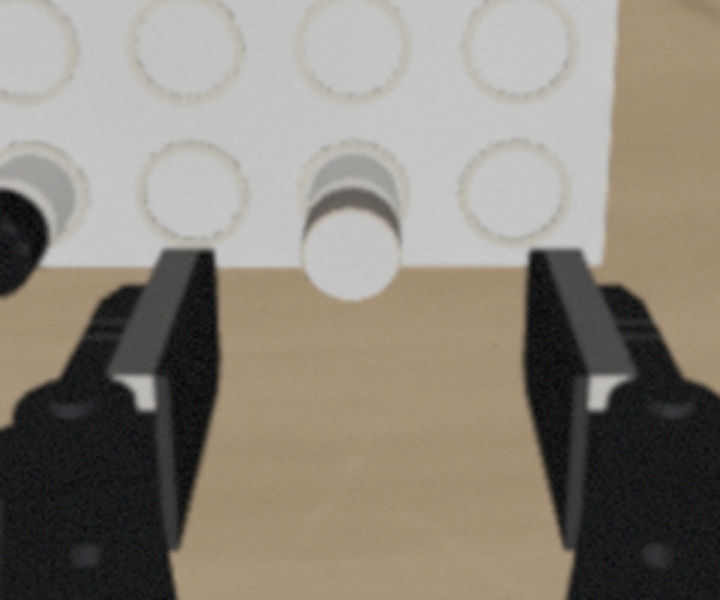

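Run:
```python
from h import *
o=ctrl.get_obs();print(o["eef_pos"],o["q"],o["dq"].round(3))
c=ctrl.calibration("wrist");d=np.load("pics/w7d.npy");W=cloud(c,d)
s=np.zeros((480,640),bool);s[255:305,290:345]=1
m=s&(W[...,2]>.056)&(W[...,2]<.07); v,u=np.nonzero(m)
print(m.sum(),u.mean(),v.mean(),W[m].mean(0).round(4),d[m].mean())
T=R.from_quat(o["eef_rot"],scalar_first=True).as_matrix()
for z in (0.0,.025,.05): print(z,proj(c,o["eef_pos"]+T[:,2]*z))
M=c["camera_from_world"];C=-M[:3,:3].T@M[:3,3];print("cam in tool",T.T@(C-o["eef_pos"]))
```

```text
[0.48488888 0.17222724 0.11141591] [1.10206880e-01 2.30641224e-01 1.87218956e+00 2.07257632e-04
 1.03636283e+00 1.73659944e+00] [ 0.008 -0.02  -0.016  0.002 -0.004 -0.   ]
989 316.7906976744186 281.4681496461072 [0.4847 0.1749 0.0637] 0.17950633
0.0 [[322.16529969 332.67836755]]
0.025 [[322.25083961 301.7357003 ]]
0.05 [[322.31483504 278.83559454]]
cam in tool [ 0.00018831 -0.07102464 -0.11846977]
```

```bash
python3 -m pendant '[[[-0.0028,0,0.015,0,0,0,0],[0,0,0.015,0,0,0,0],[0,0,0.015,0,0,0,0],[0,0,0,0,0,0,0],[0,0,0,0,0,0,0.3],[0,0,0,0,0,0,0.5],[0,0,0,0,0,0,0.8],[0,0,0,0,0,0,0.8],[0,0,0,0,0,0,0.8]]]'
python3 - <<'E'
from h import *
print(ctrl.get_obs()["eef_pos"],ctrl.get_obs()["wrist_force"])
c,p,d,W=shot("wrist","w8"); crop(p,"w8c",200,200,440,400,3)
E
```

```text
time_s: 17.05
eef_pos: [0.4855, 0.1759, 0.067]
eef_rot: [0.002, -0.688, 0.726, -0.001]
wrist_force: [-0.6, -0.6, 7.1]
opening: 0.168
[0.48548411 0.17588039 0.06696185] [-0.55747189 -0.58178755  7.11474557]
```

View pics/w8c.png

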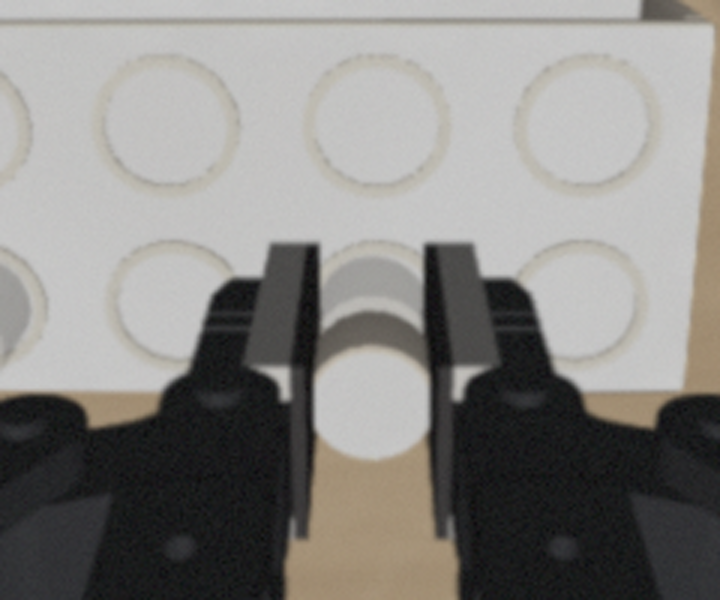

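```bash
python3 -m pendant '[[[0,0,0,0,0,0,1],[0,0,0,0,0,0,1],[0,0,-0.01,0,0,0,1],[0,0,-0.02,0,0,0,1],[0,0,-0.03,0,0,0,1],[0,0,-0.04,0,0,0,1],[0,0,-0.03,0,0,0,1],[0,0,0,0,0,0,1],[0,0,0,0,0,0,1]]]'
python3 - <<'E'
from h import *
o=ctrl.get_obs();print(o["eef_pos"],o["wrist_force"])
c,p,d,W=shot("wrist","w9"); crop(p,"w9c",200,200,440,400,3)
c,p,d,W=shot("side","s9"); crop(p,"s9c",250,150,450,300,4)
E
```

```text
time_s: 18.0
eef_pos: [0.4843, 0.1758, 0.1965]
eef_rot: [0.002, -0.688, 0.726, -0.001]
wrist_force: [0.3, -0.1, -0.3]
opening: 0.164
[0.48428864 0.17584202 0.19648617] [ 0.27093365 -0.06708959 -0.25569836]
```

View pics/w9c.png

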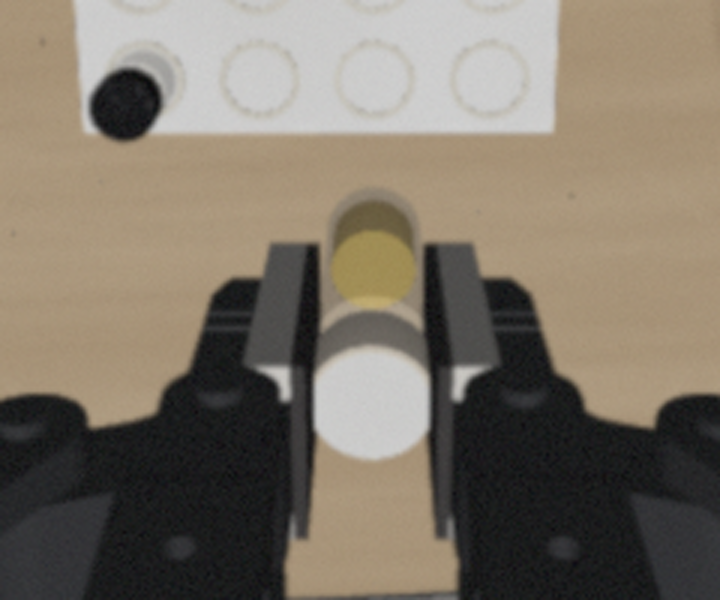

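View pics/s9c.png

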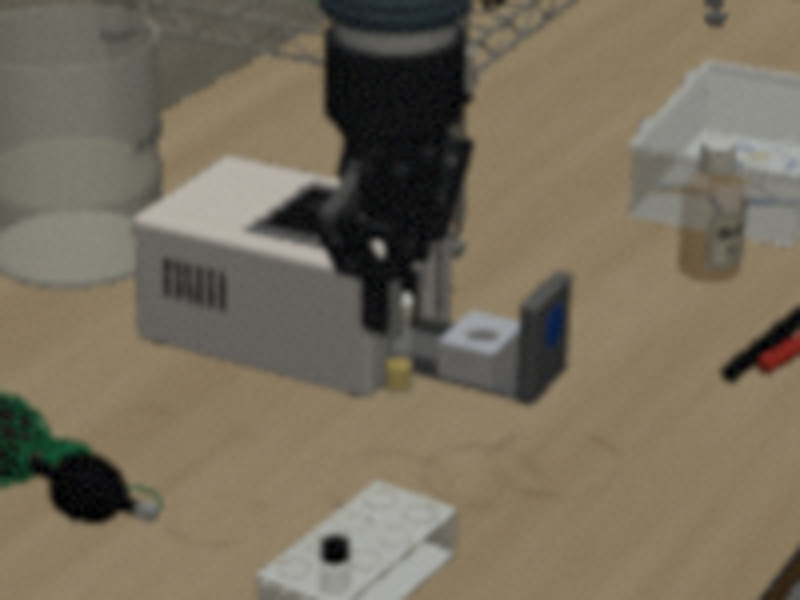

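Vial is held upright, with liquid visible straight below the cap; the rack hole is empty and the black vial still stands. Now over the socket.

Run:
```python
from h import *
plan([.50,-.066,.2],3)
o=ctrl.get_obs();c=ctrl.calibration("wrist");d=np.load("pics/w9d.npy");W=cloud(c,d)
s=np.zeros((480,640),bool);s[310:355,300:350]=1
T=R.from_quat(o["eef_rot"],scalar_first=True).as_matrix()
X=(W-o["eef_pos"])@T
m=s&(np.abs(X[...,2]+.0)<.012)
print(m.sum(),X[m].mean(0).round(4),np.median(X[m],0).round(4)); print(X[334,324].round(4))
```

```text
at [0.483  0.1757 0.1944] t 18.1 rotvec [ 0.0006  0.0002 -0.1066] shift now [ 0.2404 -0.03   -0.0057] shift after turn [ 0.2422 -0.0043 -0.0056]
1831 [0.0006 0.0004 0.0027] [0.0007 0.0001 0.0036]
[0.0007 0.0027 0.0035]
```

```bash
python3 -m pendant '[[[0,0,0,0,0,-0.1066,1],[0.0404,-0.0007,-0.001,0,0,0,1],[0.0404,-0.0007,-0.001,0,0,0,1],[0.0404,-0.0007,-0.001,0,0,0,1],[0.0404,-0.0007,-0.001,0,0,0,1],[0.0404,-0.0007,-0.001,0,0,0,1],[0.0404,-0.0007,-0.001,0,0,0,1],[0,0,0,0,0,0,1],[0,0,0,0,0,0,1],[0,0,0,0,0,0,1]]]'
python3 - <<'E'
from h import *
plan([.50,-.066,.2],3)
c,p,d,W=shot("wrist","w10")
E
```

```text
time_s: 19.1
eef_pos: [0.5001, -0.0651, 0.2001]
eef_rot: [-0.0, 0.725, -0.688, -0.001]
wrist_force: [-0.6, -0.2, -0.2]
opening: 0.165
at [ 0.5001 -0.0651  0.2001] t 19.1 rotvec [0.0007 0.0017 0.0002] shift now [0.0009 0.0001 0.0001] shift after turn [0.0009 0.0001 0.0001]
```

View pics/w10.png

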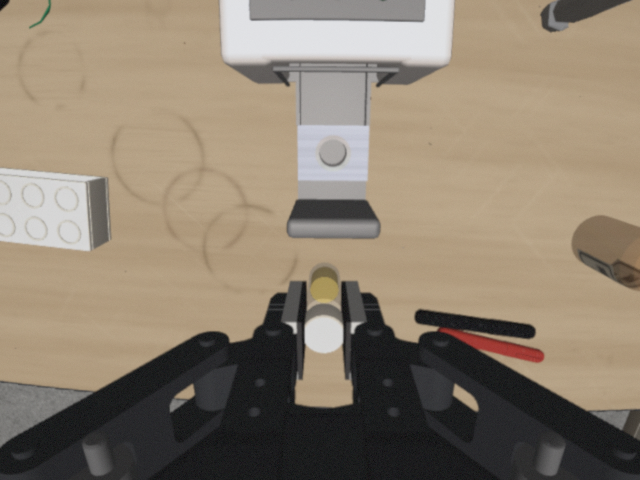

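The socket hole is at (333,151), the panel top at (333,218), and the held vial's cap at (324,334).

Run:
```python
from h import *
o=ctrl.get_obs();c=ctrl.calibration("wrist");d=np.load("pics/w10d.npy");W=cloud(c,d)
p=cv2.imread("pics/w10.png")[:,:,::-1]
T=R.from_quat(o["eef_rot"],scalar_first=True).as_matrix(); X=(W-o["eef_pos"])@T
s=np.zeros((480,640),bool);s[110:190,280:390]=1
m=s&(np.abs(W[...,2]-.04)<.004)&(p.max(2)>170); r=cv2.minAreaRect(W[m][:,:2].astype(np.float32));print("block",r,W[m][:,2].mean())
g=cv2.cvtColor(p,cv2.COLOR_RGB2GRAY)[120:186,292:374]
cir=cv2.HoughCircles(cv2.resize(g,None,fx=4,fy=4,interpolation=cv2.INTER_CUBIC),cv2.HOUGH_GRADIENT,2,100,param1=80,param2=20,minRadius=40,maxRadius=75);print(cir[0][:3]/4+[292,120,0] if cir is not None else None)
uv=np.array([333,152.]) if cir is None else cir[0][0][:2]/4+[292,120]
n=cv2.undistortPoints(uv.reshape(1,1,2),K(c),c["D"]).ravel(); M=c["camera_from_world"];C=-M[:3,:3].T@M[:3,3]; ray=M[:3,:3].T@np.array([*n,1]); S=C+ray*(.040-C[2])/ray[2]; print("socket world",S,"tool",(S-o["eef_pos"])@T)
s=np.zeros((480,640),bool);s[312:356,300:350]=1
m=s&(np.abs(X[...,2]-.003)<.006)&(p.min(2)>150);v,u=np.nonzero(m);print("cap",u.mean(),v.mean(),m.sum(),X[m].mean(0).round(4),np.ptp(X[m],0))
m=np.zeros((480,640),bool);m[200:215,290:380]=1;m&=np.abs(W[...,2]-.083)<.006;print("panel top",W[m].mean(0),W[m].min(0),W[m].max(0))
crop(p,"w10c",270,100,400,360,2.3)
```

```text
block ((0.5542310476303101, -0.06930758059024811), (0.03964895009994507, 0.0524434819817543), 2.350611925125122) 0.041020735320821296
[[332.75 153.25  13.25]]
socket world [ 0.55374738 -0.06946411  0.04      ] tool [ 0.00768571 -0.05327682  0.16034166]
cap 323.3881469115192 333.63856427378965 1198 [0.0005 0.0026 0.0035] [0.01405422 0.01694522 0.0043413 ]<stdin>:13: RuntimeWarning: Mean of empty slice.
  ret = um.true_divide(
Traceback (most recent call last):
ValueError: zero-size array to reduction operation minimum which has no identity
```

```bash
python3 -m pendant '[[[0.0036,-0.028,0,0,0,0,1],[0.0036,-0.028,0,0,0,0,1],[0,0,0.03,0,0,0,1],[0,0,0.03,0,0,0,1],[0,0,0.022,0,0,0,1],[0,0,0,0,0,0,1],[0,0,0,0,0,0,1]]]'
python3 - <<'E'
from h import *
o=ctrl.get_obs();print(o["eef_pos"],o["wrist_force"].round(1))
c,p,d,W=shot("side","s11"); crop(p,"s11c",320,150,440,270,5)
c,p,d,W=shot("wrist","w11"); crop(p,"w11c",220,120,430,370,2.4)
E
```

```text
time_s: 19.85
eef_pos: [0.5571, -0.0693, 0.1194]
eef_rot: [-0.0, 0.726, -0.688, -0.0]
wrist_force: [0.2, 0.1, 0.1]
opening: 0.164
[ 0.55710594 -0.0692516   0.11937657] [0.2 0.1 0.1]
```

View pics/s11c.png

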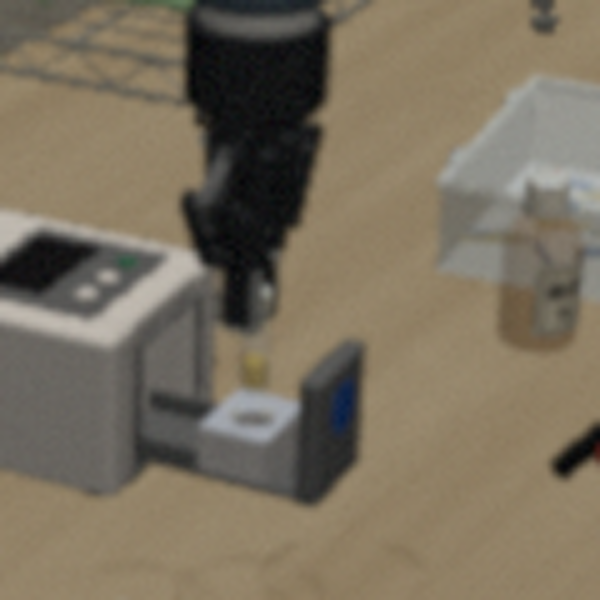

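View pics/w11c.png

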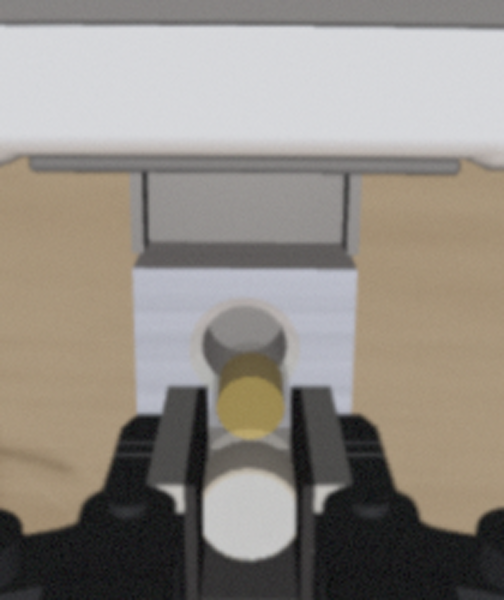

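```bash
python3 -m pendant '[[[-0.0005,0,0.01,0,0,0,1],[0,0,0.01,0,0,0,1],[0,0,0.006,0,0,0,1],[0,0,0,0,0,0,1]]]'
python3 -m pendant '[[[0,0,0.006,0,0,0,1],[0,0,0.005,0,0,0,1],[0,0,0,0,0,0,1]]]'
```

```text
time_s: 20.35
eef_pos: [0.5562, -0.0696, 0.0919]
eef_rot: [-0.0, 0.725, -0.688, -0.001]
wrist_force: [-1.1, -0.8, -0.0]
opening: 0.169
time_s: 20.65
eef_pos: [0.5567, -0.0697, 0.0814]
eef_rot: [-0.0, 0.725, -0.688, -0.0]
wrist_force: [0.2, 0.8, -0.7]
opening: 0.164
```

```bash
python3 -m pendant '[[[0,0,0.002,0,0,0,1],[0,0,0.002,0,0,0,1],[0,0,0,0,0,0,1]]]'
python3 -m pendant '[[[0,0,0.001,0,0,0,1],[0,0,0,0,0,0,1]]]'
```

```text
time_s: 20.95
eef_pos: [0.5572, -0.0698, 0.0781]
eef_rot: [-0.001, 0.725, -0.688, 0.0]
wrist_force: [0.4, 0.6, -0.1]
opening: 0.169
time_s: 21.15
eef_pos: [0.5573, -0.0698, 0.0773]
eef_rot: [-0.001, 0.725, -0.688, 0.0]
wrist_force: [0.3, -0.6, -0.8]
opening: 0.165
```

```bash
python3 -m pendant '[[[0,0,0.001,0,0,0,1],[0,0,0,0,0,0,1]]]'
python3 -m pendant '[[[0,0,0.0005,0,0,0,1],[0,0,0,0,0,0,1]]]'
python3 -m pendant '[[[0,0,0.0005,0,0,0,1],[0,0,0,0,0,0,1]]]'
```

```text
time_s: 21.35
eef_pos: [0.5576, -0.0699, 0.077]
eef_rot: [-0.001, 0.725, -0.688, 0.001]
wrist_force: [-1.7, 0.4, 5.0]
opening: 0.167
time_s: 21.55
eef_pos: [0.5578, -0.0699, 0.0769]
eef_rot: [-0.001, 0.725, -0.688, 0.001]
wrist_force: [-2.0, 0.9, 8.9]
opening: 0.172
time_s: 21.75
eef_pos: [0.5582, -0.0699, 0.0769]
eef_rot: [-0.001, 0.725, -0.688, 0.001]
wrist_force: [-2.5, 1.2, 9.7]
opening: 0.167
```

```bash
python3 -m pendant '[[[0,0,-0.001,0,0,0,0.5],[0,0,0,0,0,0,0.2],[0,0,0,0,0,0,0],[0,0,0,0,0,0,0],[0,0,-0.02,0,0,0,0],[0,0,-0.03,0,0,0,0],[0,0,-0.04,0,0,0,0],[0,0.04,-0.02,0,0,0,0],[0,0,0,0,0,0,0]]]'
python3 - <<'E'
from h import *
c,p,d,W=shot("wrist","w12")
m=(W[...,2]>.06)&(W[...,2]<.08)&(np.hypot(W[...,0]-.554,W[...,1]+.069)<.02)&(p.min(2)>140)
print(m.sum(),np.median(W[m],0).round(4),W[m].mean(0).round(4))
crop(p,"w12c",220,60,440,320,2.3)
c,p,d,W=shot("side","s12"); crop(p,"s12c",320,150,440,270,5)
E
```

```text
time_s: 22.65
eef_pos: [0.5158, -0.0721, 0.1889]
eef_rot: [-0.001, 0.725, -0.688, 0.002]
wrist_force: [-0.1, -0.5, -0.3]
opening: 0.498
512 [ 0.5549 -0.0713  0.0733] [ 0.5549 -0.0713  0.0733]
```

View pics/w12c.png

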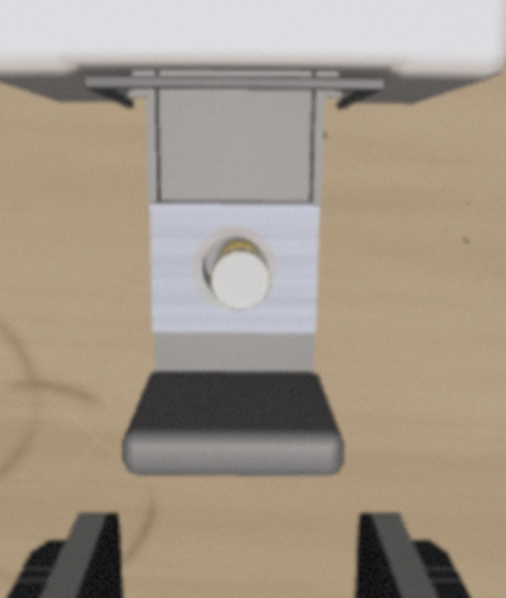

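View pics/s12c.png

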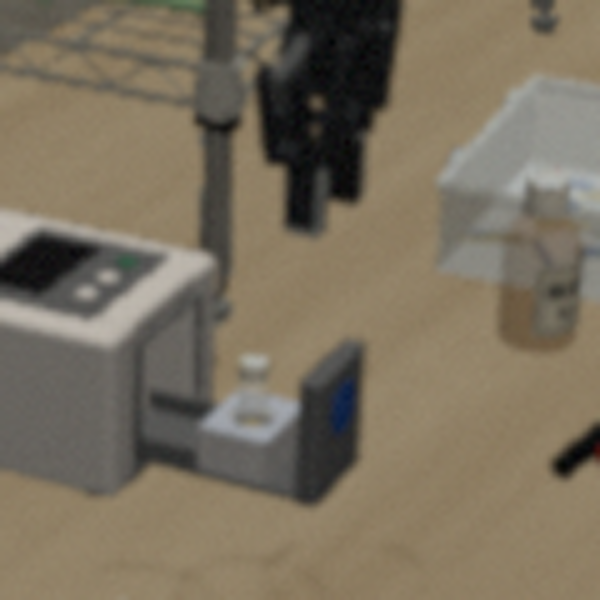

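The vial is upright and fully down: cap top at z 0.073, against 0.0726 expected. Now back off, close the fingers and tilt for the second press.

```bash
python3 -m pendant '[[[0,0.045,0,0,0,0,1],[0,0.040,0,0,0,0,1],[0,0,0,0.149,0,0,1],[0,0,0,0.149,0,0,1],[0,0,0,0.149,0,0,1],[0,0,0,0.149,0,0,1],[0,0,0,0.149,0,0,1],[0,0,0,0.149,0,0,1],[0,0,0,0.149,0,0,1],[0,0,0,0,0,0,1]]]'
cat > st.py <<'E'
from h import *
import sys
o=ctrl.get_obs();A=R.from_quat(o["eef_rot"],scalar_first=True).as_matrix();print(o["time_s"],o["q"].round(3),o["eef_pos"].round(4),o["wrist_force"].round(1));print(A.round(3))
ux=np.array([np.cos(.051),np.sin(.051),0]);print("reader x in tool",(A.T@ux).round(3))
for a in sys.argv[1:]:
    t=np.array(eval(a));print("shift to",t,(A.T@(t-o["eef_pos"])).round(4))
E
python3 st.py "[.442,-.075,.062]"
```

```text
time_s: 23.75
eef_pos: [0.447, -0.0806, 0.1859]
eef_rot: [-0.333, 0.65, -0.615, 0.299]
wrist_force: [-0.0, 0.0, -0.0]
opening: 0.001
23.75 [-0.964 -0.435  2.573  1.174  0.85  -0.211] [ 0.447  -0.0806  0.1859] [-0.  0. -0.]
[[ 0.066 -0.6    0.798]
 [-0.998 -0.022  0.066]
 [-0.022 -0.8   -0.6  ]]
reader x in tool [ 0.015 -0.6    0.8  ]
shift to [ 0.442 -0.075  0.062] [-0.0033  0.102   0.0706]
```

```bash
python3 -m pendant '[[[-0.0008,0.025,0.0172,0,0,0,1],[-0.0008,0.025,0.0172,0,0,0,1],[-0.0008,0.025,0.0172,0,0,0,1],[-0.0008,0.024,0.0172,0.08,0,0,1],[0,0,0,0,0,0,1],[0,0,0,0,0,0,1]]]'
python3 st.py "[.442,-.075,.062]"
python3 - <<'E'
from h import *
c,p,d,W=shot("wrist","w13"); crop(p,"w13c",200,120,440,320,3)
m=(p[...,2].astype(int)>p[...,0].astype(int)+60)&(np.abs(W[...,0]-.5)<.05)
v,u=np.nonzero(m);print("pad",u.mean(),v.mean(),W[m].mean(0).round(4),m.sum())
E
```

```text
time_s: 24.35
eef_pos: [0.4491, -0.0745, 0.0781]
eef_rot: [-0.353, 0.645, -0.605, 0.305]
wrist_force: [0.5, -0.4, 0.4]
opening: 0.001
24.35 [-0.984  0.14   2.571  1.721  0.833 -1.005] [ 0.4491 -0.0745  0.0781] [ 0.5 -0.4  0.4]
[[ 0.082 -0.566  0.821]
 [-0.996 -0.018  0.087]
 [-0.034 -0.825 -0.565]]
reader x in tool [ 0.031 -0.566  0.824]
shift to [ 0.442 -0.075  0.062] [0.0004 0.0173 0.0033]
pad 326.7685512367491 250.34687868080096 [ 0.5003 -0.0718  0.0604] 1698
```

View pics/w13c.png

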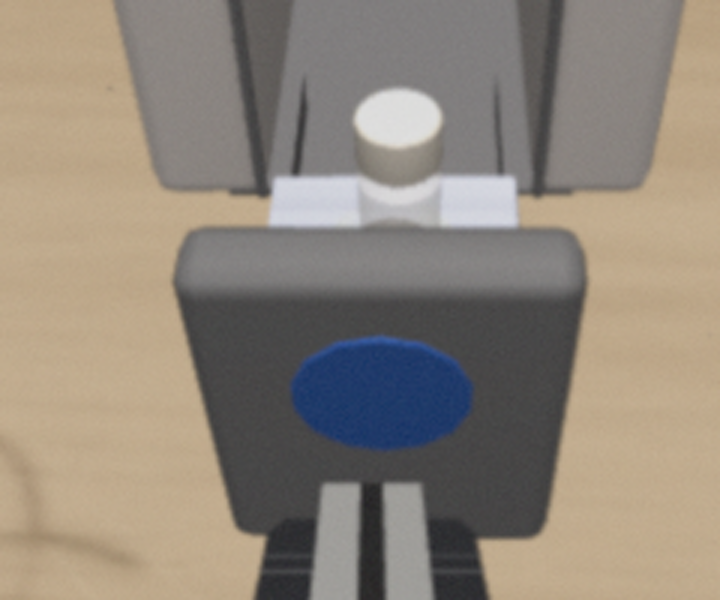

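```bash
set -e; python3 -m pendant '[[[-0.001,0.0116,0.0079,0,0,0,1],[0,0,0,0,0,0,1],[0.0005,-0.0085,0.0124,0,0,0,1],[0.0001,-0.0028,0.0041,0,0,0,1],[0,0,0,0,0,0,1]]]' >/dev/null; python3 ok.py
python3 -m pendant '[[[0,-0.0014,0.002,0,0,0,1],[0,-0.0014,0.002,0,0,0,1],[0,-0.0014,0.002,0,0,0,1],[0,0,0,0,0,0,1]]]'>/dev/null; python3 ok.py
python3 -m pendant '[[[0.0001,-0.0017,0.0025,0,0,0,1],[0.0001,-0.0017,0.0025,0,0,0,1],[0.0001,-0.0017,0.0025,0,0,0,1],[0.0001,-0.0017,0.0025,0,0,0,1]]]'>/dev/null; python3 st.py
```

```text
t 24.9 x [ 0.4705 -0.0737  0.0673] F [0.1 0.5 0.4]
t 25.3 x [ 0.4765 -0.0726  0.0653] F [-1.5 -0.7  2. ]
25.7 [-0.832  0.261  2.476  1.906  0.78  -1.071] [ 0.4887 -0.0719  0.0651] [-2.9 -1.2  1.8]
[[ 0.081 -0.562  0.823]
 [-0.996 -0.023  0.082]
 [-0.027 -0.827 -0.562]]
reader x in tool [ 0.03  -0.563  0.826]
```

```bash
set -e; python3 -m pendant '[[[0.0001,-0.00225,0.0033,0,0,0,1],[0.0001,-0.00225,0.0033,0,0,0,1],[0.0001,-0.00225,0.0033,0,0,0,1],[0.0001,-0.00225,0.0033,0,0,0,1],[0.0001,-0.00225,0.0033,0,0,0,1],[0.0001,-0.00225,0.0033,0,0,0,1],[0.0001,-0.00225,0.0033,0,0,0,1],[0.0001,-0.00225,0.0033,0,0,0,1],[0.0001,-0.00225,0.0033,0,0,0,1],[0,0,0,0,0,0,1]]]' >/dev/null; python3 ok.py
python3 -m pendant '[[[0.0001,-0.00225,0.0033,0,0,0,1],[0.0001,-0.00225,0.0033,0,0,0,1],[0.0001,-0.00225,0.0033,0,0,0,1],[0.0001,-0.00225,0.0033,0,0,0,1],[0.0001,-0.00225,0.0033,0,0,0,1],[0,0,0,0,0,0,1]]]' >/dev/null; python3 ok.py; python3 st.py "[.562,-.0685,.0645]"
```

```text
t 26.7 x [ 0.5248 -0.07    0.0652] F [-3.8 -3.   0.5]
t 27.3 x [ 0.5445 -0.0689  0.0652] F [-4.8 -3.4  0.2]
27.3 [-0.68   0.325  2.352  2.012  0.698 -1.027] [ 0.5445 -0.0689  0.0652] [-4.8 -3.4  0.2]
[[ 0.081 -0.562  0.823]
 [-0.996 -0.023  0.082]
 [-0.027 -0.827 -0.562]]
reader x in tool [ 0.03  -0.563  0.826]
shift to [ 0.562  -0.0685  0.0645] [ 0.001  -0.0093  0.0149]
```

```bash
set -e; python3 -m pendant '[[[0.0001,-0.0011,0.00165,0,0,0,1],[0.0001,-0.0011,0.00165,0,0,0,1],[0.0001,-0.0011,0.00165,0,0,0,1],[0.0001,-0.0011,0.00165,0,0,0,1],[0,0,0,0,0,0,1]]]' >/dev/null; python3 ok.py
python3 -m pendant '[[[0.0001,-0.0006,0.0008,0,0,0,1],[0.0001,-0.0006,0.0008,0,0,0,1],[0,-0.0006,0.0008,0,0,0,1],[0,0,0,0,0,0,1]]]' >/dev/null; python3 ok.py
python3 -m pendant '[[[0,-0.0003,0.0004,0,0,0,1],[0,-0.0003,0.0004,0,0,0,1]]]' >/dev/null; python3 ok.py
python3 -m pendant '[[[0,-0.0003,0.0004,0,0,0,1],[0,-0.0003,0.0004,0,0,0,1]]]' >/dev/null; python3 ok.py
python3 -m pendant '[[[0,-0.0003,0.0004,0,0,0,1],[0,-0.0003,0.0004,0,0,0,1]]]' >/dev/null; python3 ok.py
python3 -m pendant '[[[0,-0.0003,0.0004,0,0,0,1],[0,-0.0003,0.0004,0,0,0,1]]]' >/dev/null; python3 ok.py
python3 -m pendant '[[[0,-0.0003,0.0004,0,0,0,1],[0,-0.0003,0.0004,0,0,0,1]]]' >/dev/null; python3 ok.py
python3 -m pendant '[[[0,-0.0003,0.0004,0,0,0,1],[0,0,0,0,0,0,1]]]' >/dev/null; python3 ok.py
python3 -m pendant '[[[0,-0.0003,0.0004,0,0,0,1],[0,0,0,0,0,0,1]]]' >/dev/null; python3 ok.py
python3 -m pendant '[[[0,-0.0003,0.0004,0,0,0,1],[0,0,0,0,0,0,1]]]' >/dev/null; python3 ok.py
python3 -m pendant '[[[0,-0.0003,0.0004,0,0,0,1],[0,0,0,0,0,0,1]]]' >/dev/null; python3 ok.py
python3 -m pendant '[[[0,-0.0003,0.0004,0,0,0,1],[0,0,0,0,0,0,1]]]' >/dev/null; python3 ok.py
```

```text
t 27.8 x [ 0.5522 -0.0685  0.0651] F [-5.3 -1.4  1.3]
t 28.2 x [ 0.555  -0.0685  0.0652] F [-5.  -2.9  0.2]
t 28.4 x [ 0.5559 -0.0684  0.0652] F [-5.1 -2.   1.2]
t 28.6 x [ 0.5569 -0.0683  0.0652] F [-5.3 -2.  -0.1]
t 28.8 x [ 0.5579 -0.0683  0.0652] F [-5.9 -2.7 -0.7]
t 29.0 x [ 0.5589 -0.0682  0.0652] F [-4.8 -3.   0.2]
t 29.2 x [ 0.5598 -0.0682  0.0652] F [-4.5 -3.2 -0.7]
t 29.4 x [ 0.5603 -0.0681  0.0652] F [-5.4 -3.2 -0.9]
t 29.6 x [ 0.5608 -0.0681  0.0652] F [-5.6 -3.4 -0.3]
t 29.8 x [ 0.5613 -0.0681  0.0652] F [-5.4 -2.7 -1.1]
t 30.0 x [ 0.5617 -0.0681  0.0652] F [-4.8 -2.4 -1.1]
t 30.2 x [ 0.5622 -0.068   0.0652] F [-4.9 -2.4 -0.1]
```

```bash
set -e
python3 -m pendant '[[[0,-0.0003,0.0004,0,0,0,1],[0,-0.0003,0.0004,0,0,0,1]]]' >/dev/null; python3 ok.py
python3 -m pendant '[[[0,-0.0003,0.0004,0,0,0,1],[0,-0.0003,0.0004,0,0,0,1]]]' >/dev/null; python3 ok.py
python3 -m pendant '[[[0,-0.0003,0.0004,0,0,0,1],[0,-0.0003,0.0004,0,0,0,1]]]' >/dev/null; python3 ok.py
python3 -m pendant '[[[0,-0.0003,0.0004,0,0,0,1],[0,0,0,0,0,0,1]]]' >/dev/null; python3 ok.py
python3 -m pendant '[[[0,-0.0003,0.0004,0,0,0,1],[0,0,0,0,0,0,1]]]' >/dev/null; python3 ok.py
python3 -m pendant '[[[0,-0.0003,0.0004,0,0,0,1],[0,0,0,0,0,0,1]]]' >/dev/null; python3 ok.py
python3 -m pendant '[[[0,-0.0003,0.0004,0,0,0,1],[0,0,0,0,0,0,1]]]' >/dev/null; python3 ok.py
python3 -m pendant '[[[0,-0.0003,0.0004,0,0,0,1],[0,0,0,0,0,0,1]]]' >/dev/null; python3 ok.py
python3 -m pendant '[[[0,-0.0003,0.0004,0,0,0,1],[0,0,0,0,0,0,1]]]' >/dev/null; python3 ok.py
python3 -m pendant '[[[0,-0.0003,0.0004,0,0,0,1],[0,0,0,0,0,0,1]]]' >/dev/null; python3 ok.py
python3 -m pendant '[[[0,-0.0003,0.0004,0,0,0,1],[0,0,0,0,0,0,1]]]' >/dev/null; python3 ok.py
python3 -m pendant '[[[0,-0.0003,0.0004,0,0,0,1],[0,0,0,0,0,0,1]]]' >/dev/null; python3 ok.py
python3 -m pendant '[[[0,-0.0003,0.0004,0,0,0,1],[0,0,0,0,0,0,1]]]' >/dev/null; python3 ok.py
python3 -m pendant '[[[0,-0.0003,0.0004,0,0,0,1],[0,0,0,0,0,0,1]]]' >/dev/null; python3 ok.py
```

```text
t 30.4 x [ 0.5632 -0.068   0.0653] F [-4.6 -4.  -1.2]
t 30.6 x [ 0.5641 -0.0679  0.0653] F [-5.2 -3.3 -0.7]
t 30.8 x [ 0.5651 -0.0679  0.0653] F [-5.7 -4.2 -0.8]
t 31.0 x [ 0.5656 -0.0679  0.0653] F [-4.2 -4.7 -0.8]
t 31.2 x [ 0.5661 -0.0678  0.0653] F [-5.3 -3.3 -1.6]
t 31.4 x [ 0.5666 -0.0678  0.0653] F [-5.3 -5.4 -1.1]
t 31.6 x [ 0.567  -0.0678  0.0653] F [-4.4 -2.5 -0.4]
t 31.8 x [ 0.5676 -0.0677  0.0653] F [-6.  -3.7 -1.5]
t 32.0 x [ 0.568  -0.0677  0.0653] F [-5.8 -4.  -2. ]
t 32.2 x [ 0.5685 -0.0677  0.0653] F [-5.5 -3.1 -1.1]
t 32.4 x [ 0.569  -0.0676  0.0653] F [-5.2 -3.9 -2.6]
t 32.6 x [ 0.5695 -0.0676  0.0653] F [-5.1 -3.5 -1.5]
t 32.8 x [ 0.5698 -0.0676  0.0652] F [-9.4 -4.7  0.5]
```

```bash
python3 -m pendant '[[[0,-0.0002,0.0003,0,0,0,1],[0,0,0,0,0,0,1]]]'>/dev/null; python3 ok.py; python3 -m pendant '[[[0,0,0,0,0,0,1]]]' >/dev/null; python3 ok.py
```

```text
t 33.0 x [ 0.5699 -0.0676  0.0652] F [-10.6  -5.5   2.5]
t 33.1 x [ 0.5699 -0.0676  0.0652] F [-11.7  -5.4   2.5]
```

```bash
python3 -m pendant '[[[0,-0.0002,0.0002,0,0,0,1],[0,0,0,0,0,0,1]]]'>/dev/null; python3 ok.py
python3 -m pendant '[[[-0.0001,0.0023,-0.0033,0,0,0,1],[-0.0001,0.0023,-0.0033,0,0,0,1],[-0.0001,0.0023,-0.0033,0,0,0,1],[-0.0002,0.0034,-0.005,0,0,0,1],[-0.0002,0.0034,-0.005,0,0,0,1],[-0.0003,0.0056,-0.0083,0,0,0,1],[-0.0006,0.0113,-0.0165,0,0,0,1],[0,0,0,0,0,0,1]]]'
python3 - <<'E'
from h import *
c,p,d,W=shot("wrist","w14"); crop(p,"w14c",180,60,460,320,2.2)
m=(p[...,2].astype(int)>p[...,0].astype(int)+60)&(np.abs(W[...,0]-.55)<.06)
v,u=np.nonzero(m);print("pad",u.mean(),v.mean(),W[m].mean(0).round(4),m.sum())
E
```

```text
t 33.3 x [ 0.5701 -0.0676  0.0652] F [-12.1  -5.8   2.3]
time_s: 34.1
eef_pos: [0.5156, -0.0694, 0.0657]
eef_rot: [-0.352, 0.645, -0.604, 0.308]
wrist_force: [0.1, -0.3, 0.1]
opening: 0.002
pad 330.651553744269 222.09984717269487 [ 0.5745 -0.0683  0.0603] 1963
```

View pics/w14c.png

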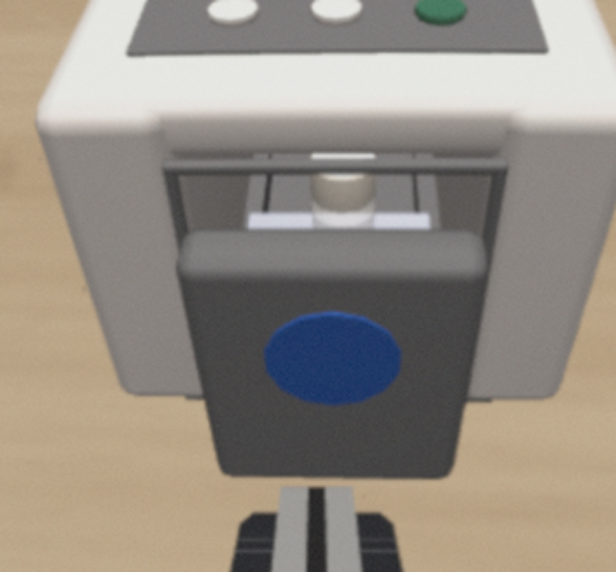

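The drawer latched: the pad is back at x=0.5745, the same as when shut at the start, with the vial standing inside. I'll move further off, wait, and check again.

```bash
python3 -m pendant '[[[-0.001,0.02,-0.03,0,0,0,1],[0,-0.03,-0.02,0,0,0,1],[0,-0.03,-0.02,0,0,0,1],[0,0,0,0,0,0,1],[0,0,0,0,0,0,1],[0,0,0,0,0,0,1],[0,0,0,0,0,0,1],[0,0,0,0,0,0,1],[0,0,0,0,0,0,1],[0,0,0,0,0,0,1]]]'
python3 - <<'E'
from h import *
c,p,d,W=shot("wrist","w15")
m=(p[...,2].astype(int)>p[...,0].astype(int)+60)&(np.abs(W[...,0]-.55)<.06)
print("pad",W[m].mean(0).round(4),m.sum())
c,p,d,W=shot("side","s15"); crop(p,"s15c",260,140,460,320,4)
for u,v in [(361,228),(334,288),(217,302),(430,205)]: print(W[v,u].round(3))
E
```

```text
time_s: 35.15
eef_pos: [0.4819, -0.0735, 0.1364]
eef_rot: [-0.353, 0.645, -0.604, 0.308]
wrist_force: [0.4, -0.2, 0.4]
opening: 0.003
pad [ 0.5745 -0.0684  0.0603] 838
[ 0.571 -0.053  0.056]
[0.48  0.238 0.057]
[0.636 0.447 0.086]
[ 0.473 -0.303  0.05 ]
```

View pics/s15c.png

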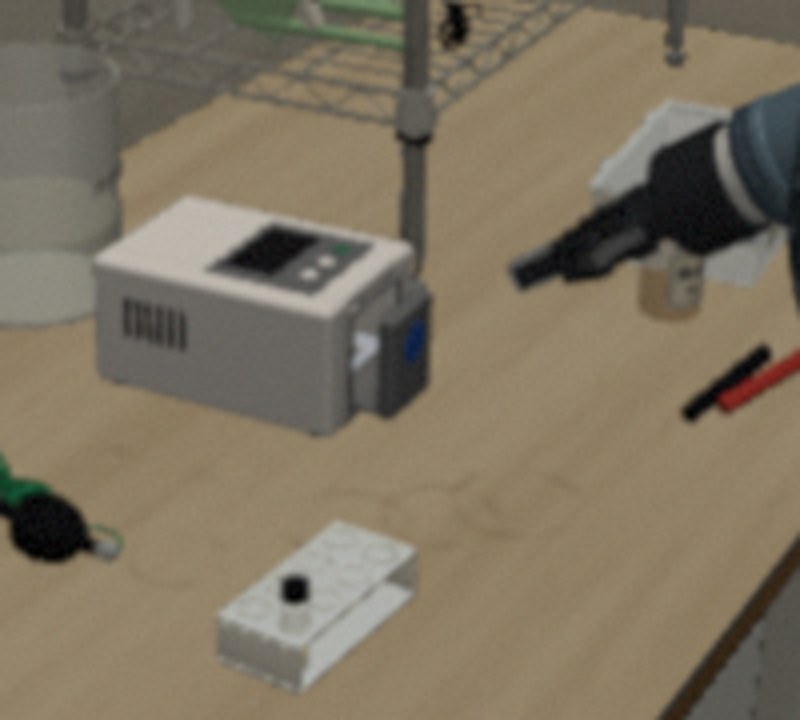

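The side view shows the drawer shut, the black vial in the rack, the bottle standing and the gripper clear of everything. I hand in.

```bash
python3 -c "
from bench import ctrl
print(ctrl.hand_in())"
```

```text
the job is handed in; nothing more can be done
None
```

The job is done and handed in at about 35 s of the 72 s allowed.

- **First press:** I pressed the drawer front with closed fingertips and felt the buffer about 20 mm in. The push peaked at about 12 N, and when I backed off the drawer sprang out by itself.
- **Vial:** I lifted the white-capped vial out of the rack and lowered it into the socket until it touched bottom. The contact force was about 10 N. After I let go it stood upright with its cap top at 73 mm, against 72.6 mm expected for fully down.
- **Second press:** I pressed again to the buffer, peaking at about 12 N along the push (about 13.6 N in total, with some sideways friction). I then let go.

**Last checks:** About 1.5 s after I let go, the pad was still at x = 0.5745 m, the same as when it was shut at the start, and the vial could be seen standing in the drawer just after I let go. The side camera gave the same positions as at the start for the black vial, the amber bottle and the jar, within 2 to 3 mm. The gripper was clear of everything.

No checks failed. The wrist and fixed cameras disagreed by up to about 3 mm, so I aligned to the vial and socket using the wrist camera.

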